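# Uncover the detector cartridge

## Task

Make the detector head safe and open it: first push the shutter along its rails until it clicks into its middle stop, so that both light ports are dark. Then free the shield can from the collar of the detector cartridge that it covers and lift it off, without drawing the cartridge out of its socket. Set the can down gently, upright on its rim, in the large bay of the clear parts tray, and leave the shutter in the middle, the cartridge fully home and the other things where they are.

Things in the scene. Friction and masses are not known exactly. Their poses are not given: they have to be found in the camera images.
- detector_head: Fixed aluminium block, 150 x 112 mm, on a dark steel plate 196 x 140 mm on the bench. Origin at bench level, z up. The block's flat top (the deck) is 48 mm above the bench. At its -x end two rails 6 mm high, 32 mm apart inside, run along its y axis and guide the shutter; at its +x end stands the shield can.
- shutter_mid (a point): Fixed point midway between the rails on the top face of the shutter plate (steel, 31 x 52 mm), 51.5 mm above the bench; axes as the detector head's. In the middle stop the plate's upright push tab stands centred over it: 18 mm wide along x, 4 mm thick along y, rising 27 mm above this point. A toothed index strip along the plate's +x edge rises 7 mm above this point.
- shutter (a joint): Position (m) of the shutter along the detector head's +y axis: 0 at the middle stop (plate covers both ports), -0.018 and +0.018 at the end stops (one port open). Starts near -0.018. A spring roller plunger indexes it: it takes 4 to 5 N to push out of a stop; past half way (about 9 mm) it snaps by itself into the next stop. Pushed a further 9 mm it would go on to the far stop.
- can_seat (a point): Fixed point on the deck, 48 mm above the bench, on the upright axis of can and cartridge. The cartridge's collar has three slots 120 degrees apart that let the lugs pass straight up within about +-12 degrees. Their direction is hidden and differs each time: turned anticlockwise seen from above, rim on the deck, the can comes to the nearest slot after 25 to 75 degrees. It turns freely.
- shield_can: Loose aluminium can, mouth down, 55 mm in diameter, 42 mm tall, about 0.15 kg, starting with its rim on the deck. Origin at the centre of the rim, z up. Three lugs 120 degrees apart inside the rim sit under the collar of the cartridge, with 2 mm of play upward and 1.5 mm sideways. It must rise 13 mm for the lugs to be above the collar, 45 mm to clear the cartridge.
- cartridge (a joint): How far (m) the cartridge under the can has been drawn up out of its socket: 0 fully home. Friction alone holds it: it stays down against a pull of 12 N, a harder pull draws it up; more than 5 mm damages it. It is a round plug, 33 mm in diameter, its top 1 mm below the inside of the can's top, so pressing the can down to the deck presses it home. It does not turn.
- parts_tray: Loose clear open tray, 80 x 128 mm outside, walls 2 mm thick and 34 mm high, floor 2 mm thick; origin at the centre of its underside. A cross wall 26 mm high at y = +20 mm parts it into a small bay (+y) and a large one (-y).
- tray_bay (a point): Centre of the floor of the tray's large bay, which is 76 mm (tray x) by 81 mm (tray y) inside. Axes as the tray's.
- sample_vial: Bystander: capped vial, 27 mm in diameter, 66 mm tall, standing; origin under its centre.
- fuse_box: Bystander: small carton 44 x 62 x 30 mm; origin under its centre.
- tweezers: Bystander: tweezers lying flat, 117 mm long along their y, 10 mm high; origin under the centre.
- can_knob (a point): Middle of the black knurled knob on top of the can, on its axis, 54 mm above the rim. The knob is round, 30 mm in diameter, from 45 to 63 mm above the rim; the can's flat top is 42 mm above the rim.
Things that resemble listed ones, but are neither listed nor needed, are in the scene too. What is shaped like the shield_can but orange or turquoise is not meant.

How it is judged:
On the way, in this order (a step that is already met when the one before it is completed fails the run):
1. the shutter rests in its middle stop while the can still stands on the deck (value of joint shutter between -0.0025 and 0.0025 m and distance between shield_can and can_seat below 0.008 m), for 0.2 s.
2. the can is off the cartridge, which has stayed home (distance between shield_can and can_seat above 0.05 m and value of joint cartridge below 0.002 m), for 0.1 s.
At the end, for the whole second after the job is handed in: The shutter is within 2.5 mm of its middle stop, the cartridge is within 2 mm of fully home, and the can stands at rest, upright within 0.1 rad, with its rim on the floor of the large bay of the parts tray, which lies flat on the bench (value of joint shutter between -0.0025 and 0.0025 m and value of joint cartridge below 0.002 m and horizontal distance between shield_can and tray_bay below 0.022 m and z of shield_can in the frame of tray_bay below 0.006 m and angle between shield_can's own z axis and vertical below 0.1 rad and angle between parts_tray's own z axis and vertical below 0.05 rad and height (world z) of parts_tray below 0.005 m and linear speed of shield_can below 0.02 m/s); the robot touches nothing.
It fails at once if the cartridge is drawn more than 5 mm out of its socket (value of joint cartridge above 0.005 m).
It fails at once if the can is lifted off while a port is open (distance between shield_can and can_seat above 0.02 m and (value of joint shutter below -0.006 m or value of joint shutter above 0.006 m)).
It fails at once if the can is dropped into the tray instead of being set down (height (world z) of shield_can below 0.04 m and linear speed of shield_can above 0.7 m/s).
It fails at once if a bystander is moved by more than 20 mm (distance of any of sample_vial, fuse_box, tweezers from where it was at the start of the episode above 0.02 m).
It fails at once if the parts tray is pushed about by more than 40 mm (distance of parts_tray from where it was at the start of the episode above 0.04 m).
It also fails if it takes over 69 s, if anything falls off the work surface, if the arm or the gripper's body presses on something with over 40 N, if the wrist force passes 120 N, or if a joint passes its speed limit or range.

## Robot

A 6-joint arm with a two-finger parallel gripper is mounted at the origin on a cart in front of the work surface, level with it; the furniture and walls round the work are solid. World frame = base frame: x ahead of the robot, y to its left, z up, the work surface at z = 0. Lengths are in m, angles in rad, forces in N, time in s.
With the tool pointing down it reaches from about 0.375 to 0.925 m from the base axis. Payload 5.7 kg.
Tool frame: the origin (TCP) lies on the centre line of the jaws, within the pads' length; the fingertips stand ahead of it and the grasp point (between the pads) lies 11 mm behind it (ctrl.finger_overhang is the z of the fingertips in the tool frame, in m); z points along the fingers, x is the direction in which the jaws open and shut, and the axes are right-handed (so a half turn about z gives the same grasp; the last joint's range is limited). The gripper opens to 85 mm and grips with 20 to 120 N. Pads are 22 mm wide; open, the fingers measure 114 mm over their backs; the gripper's body (76 mm by 85 mm) begins 54 mm behind the grasp point. The pads swing forward as they close: fully open they stand 13 mm farther back than shut.
Start: joints at [-1.225, 0.359, 1.51, -0, 1.272, -0.115], TCP at [0.267, -0.537, 0.239] pointing down, gripper open.
Joint ranges: [-2.97, 2.97], [-1.01, 2.36], [0.21, 2.38], [-0.96, 4.11], [0.2, 2.71], [-2.98, 2.98]. Speed limits (rad/s): [2.39, 2.39, 3.14, 3.14, 3.14, 3.14].

## Interface

Orientations are given as a rotation vector (axis times angle).
In Python, from bench import monitor, viewer, ctrl, nets gives the robot as it stands.
- The arm moves only by the tool carry_out, never from a script. Its argument "steps" is a list of rows, each a list of 7 numbers: the turn, a rotation vector about the tool's x, y, z in degrees, then the shift along the tool's x, y, z in mm, then the closure in counts, from 0 (fully open) to 255 (shut). A call has 1 to 20 rows; each row is the pose to reach, as a shift and turn from the pose measured when the call began, along the tool's axes at that moment; what a row does not reach only later rows make up. A row lasts 1/12 s, in which the tool goes at most 41.7 mm and 7.16 degrees, less where a joint would pass 70% of its speed; a pose out of reach is approached as far as the arm can. A call with a gripper value outside its range is refused whole. The fingers move at their own pace and stop on an object; the grip force is fixed at half the most. Time passes only in rows, so rows that repeat a pose let the fingers close. It gives the time, the measured TCP pose, the force and the opening at its end, in the units of the state.
- monitor.get_obs(): the state, without advancing time (a new reading comes with each control period).
- viewer.get_image(name): name is "scene" or "top" or "wrist"; returns a dict with "frame" (420x560x3 uint8, red, green, blue), "camera_matrix" (3x3 intrinsics, pixels), "R" (3x3) and "t" (3): a world point X has camera coordinates R X + t; the wrist camera has in their place "hand_eye" (4x4, takes a point from camera to tool coordinates, whose origin is the TCP and whose axes are the tool frame's). Camera axes: x right, y down, z forward; pixel columns grow to the right and rows downward; lengths in m; the calibration is good to about 2 mm. A picture is of the moment at which its call begins: read the wrist's pose just before it. There is no depth.
- ctrl.sign_off(): hands the job in, once; it reports no verdict.
Trained networks look in a picture, given as the dict that the camera call returned (one of the last four; its "shot" number tells which), for a name from the list of things; names that differ only in an ending like _2 or _b are one class to them, and where a whole thing is asked for, a point or a joint stands for the part that bears it (a point fixed in the world has none). Each returns a list of dicts, best first, with "p" (0 to 1); they miss things now and then, are a little off and sometimes report something else, mostly with a low value. They report only what shows in the picture. A call takes as long as a camera call. They do not tell look-alikes from the thing itself.
- nets.search_frame(picture, thing): "box" ([left, top, right, bottom] in pixels, round what is visible of it).
The state is a dict: "clock": time; "joint_positions": joint angles; "dq": joint speeds; "tau": joint torques, N m; "eef_pos": TCP position; "ee_rot": TCP orientation; "wrist_force": force on the tool from outside, world axes, zero at the start; "wrist_torque": the same for the moment, N m; "width": finger opening in m.
Only numpy, scipy, OpenCV 4.12 (cv2) and the standard library are available. Lean on these libraries where they do the work, as an engineer would, in place of code of your own. Each camera call takes 0.05 s, during which the arm holds its last target.

## Working session

There is one attempt and no reset: what is moved stays moved. The work goes in short steps, Python scripts to look and compute and a tool call to move; the robot and the scene stay as the last step left them, time stands still between calls to the robot, and variables do not carry over. Pictures are saved under pics/ and viewed, and the job is handed in when it is done.

Besides the shell and the picture viewer there is one more tool, called after "Emit:" by a JSON object that holds its "op" and its "data". carry_out: Moves the arm, as the interface text tells. Its arguments: {"type":"object","properties":{"steps":{"type":"array","items":{"type":"array","items":{"type":"number"}}}},"required":["steps"]}

```bash
ls -la; mkdir -p pics; cat > h.py <<'E'
import numpy as np, cv2
from scipy.spatial.transform import Rotation as Rn
from bench import monitor, viewer, ctrl, nets
def save(pic,name,crop=None,scale=1):
    f=pic["frame"][:,:,::-1]
    if crop: l,t,r,b=crop; f=f[t:b,l:r]
    if scale!=1: f=cv2.resize(f,None,fx=scale,fy=scale,interpolation=cv2.INTER_CUBIC)
    cv2.imwrite("pics/"+name,f)
def cam(pic,obs=None):
    K=np.array(pic["camera_matrix"])
    if "R" in pic: return K,np.array(pic["R"]),np.array(pic["t"]).ravel()
    H=np.array(pic["hand_eye"]); T=np.eye(4); T[:3,:3]=Rn.from_rotvec(obs["ee_rot"]).as_matrix(); T[:3,3]=obs["eef_pos"]
    W=np.linalg.inv(T@H); return K,W[:3,:3],W[:3,3]
def proj(c,X):
    K,R,t=c; p=(np.atleast_2d(X)@R.T+t)@K.T; return p[:,:2]/p[:,2:]
def onz(c,uv,z):
    K,R,t=c; d=R.T@np.linalg.solve(K,[uv[0],uv[1],1.]); o=-R.T@t
    return o+d*(z-o[2])/d[2]
E
python3 - <<'E'
from h import *
o=monitor.get_obs(); print(o); print(ctrl.finger_overhang)
for n in ("scene","top","wrist"):
    p=viewer.get_image(n); save(p,n+"0.png"); print(n,p["shot"],p["camera_matrix"],p.get("R"),p.get("t"))
    for th in ("detector_head","shield_can","parts_tray","shutter","sample_vial","fuse_box","tweezers","can_knob"):
        try: print(th,[(np.round(d["box"]).tolist(),round(d["p"],2)) for d in nets.search_frame(p,th)][:5])
        except Exception as e: print(th,e)
E
```

```text
total 12
drwxr-xr-x  3 agent agent 4096 Dec  5 19:07 .
drwxr-xr-x 23 root  root  4096 Dec  5 19:07 ..
drwxr-xr-x  2 agent agent 4096 Dec  5 19:07 pics
{'clock': 0.0, 'joint_positions': array([-1.22508558e+00,  3.59504318e-01,  1.51144382e+00, -4.30334341e-05,
        1.27248299e+00, -1.15124204e-01]), 'dq': array([ 7.96476802e-04,  3.70188324e-05, -1.65832793e-03, -1.43674510e-03,
       -3.18908559e-06,  1.54546742e-03]), 'tau': array([ 1.95168250e-03, -5.27609110e+01, -2.78621507e+01, -2.96625676e-04,
        1.31259364e-02,  1.03293067e-05]), 'eef_pos': array([ 0.26655688, -0.53679417,  0.23844964]), 'ee_rot': array([-2.66913968e+00,  1.65478759e+00,  2.30269308e-03]), 'wrist_force': array([-0.82755341,  0.18644424,  0.47073154]), 'wrist_torque': array([0.02864743, 0.00826252, 0.02995889]), 'width': 0.08529508582662122}
0.008
scene 1 [[509.57955546   0.         277.96675503]
 [  0.         509.57955546 212.7422506 ]
 [  0.           0.           1.        ]] [[ 0.80720166 -0.59025393  0.00507793]
 [-0.27183254 -0.37935317 -0.88441972]
 [ 0.52395854  0.71252471 -0.46666474]] [-0.54
[... 1433 characters left out ...]
, 345.0, 210.0], 0.5)]
fuse_box [([327.0, 151.0, 348.0, 167.0], 0.55), ([305.0, 186.0, 356.0, 246.0], 0.45)]
tweezers []
can_knob [([322.0, 191.0, 344.0, 208.0], 0.68), ([304.0, 264.0, 327.0, 278.0], 0.64), ([405.0, 224.0, 427.0, 240.0], 0.6), ([363.0, 212.0, 382.0, 230.0], 0.48)]
wrist 3 [[361.0264136    0.         280.82689588]
 [  0.         361.0264136  208.04316288]
 [  0.           0.           1.        ]] None None
detector_head []
shield_can [([438.0, 4.0, 525.0, 78.0], 0.82), ([38.0, 0.0, 119.0, 36.0], 0.79)]
parts_tray []
shutter []
sample_vial []
fuse_box []
tweezers [([316.0, 2.0, 414.0, 93.0], 0.84)]
can_knob [([35.0, 0.0, 121.0, 31.0], 0.96), ([436.0, 4.0, 523.0, 77.0], 0.57)]
```

```bash
python3 - <<'E'
import cv2
for n,c in (("scene0",(180,160,400,340)),("top0",(110,140,440,300))):
    f=cv2.imread(f"pics/{n}.png"); l,t,r,b=c; g=cv2.resize(f[t:b,l:r],None,fx=800/(r-l) if (r-l)*600>800*(b-t) else 600/(b-t),fy=800/(r-l) if (r-l)*600>800*(b-t) else 600/(b-t),interpolation=cv2.INTER_CUBIC); cv2.imwrite(f"pics/{n}c.png",g); print(g.shape)
E
```

```text
(600, 733, 3)
(388, 800, 3)
```

View pics/scene0.png

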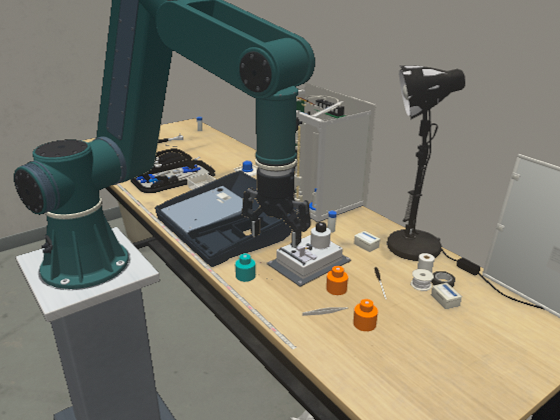

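View pics/top0.png

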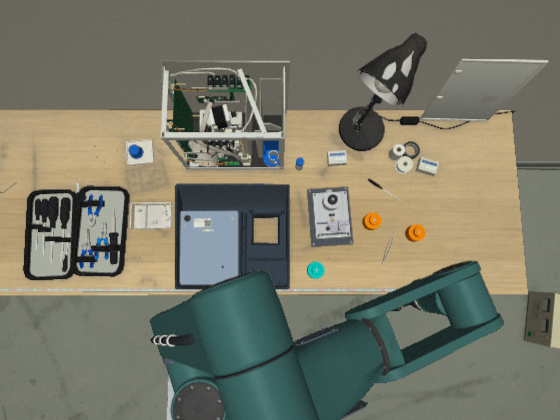

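View pics/scene0c.png

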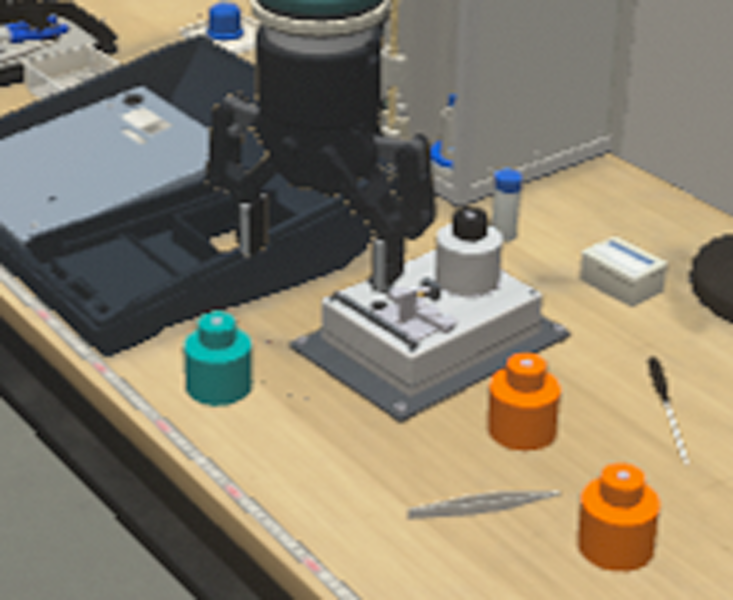

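View pics/top0c.png

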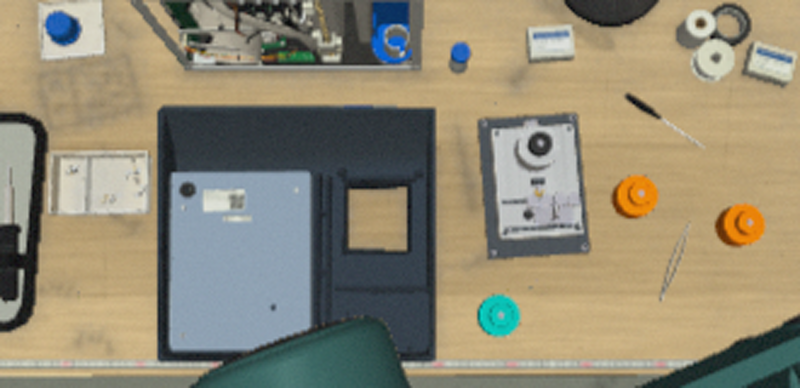

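View pics/wrist0.png

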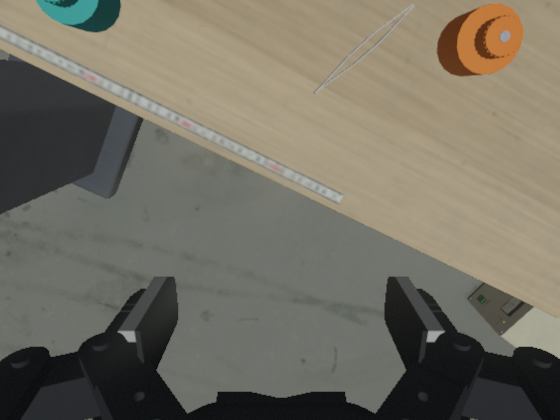

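```bash
python3 - <<'E'
from h import *
p=viewer.get_image("top"); c=cam(p)
def C(u,v): return (110+u/2.4242,140+v/2.4242)
for n,uv,z in (("pl1",C(480,118),0.004),("pl2",C(577,112),.004),("pl3",C(590,252),.004),("pl4",C(490,258),.004),("knob",C(541,142),.111),("cyan",(316,269),.063),("or1",(373,221),.063),("or2",(417,232),.063),
 ("vial",(300,160),.066),("fuse",(337,156),.03),("tray c",(152,215),.034),("tr tl",C(53,154),.034),("tr tr",C(150,150),.034),("tr br",C(150,213),.034),("tr bl",C(55,215),.034),("tr wall",C(88,155),.026),("lampbase",(361,128),.03),("shade",(395,70),.4),("cab lr",(288,166),0.3),("boxedge",(290,186),.05)):
    print(n,np.round(onz(c,uv,z),3))
print(-c[1].T@c[2])
save(p,"topa.png",(290,170,370,260),6.6)
save(p,"topb.png",(120,190,200,240),10)
E
```

```text
pl1 [ 0.603 -0.293  0.004]
pl2 [ 0.612 -0.429  0.004]
pl3 [ 0.416 -0.442  0.004]
pl4 [ 0.408 -0.305  0.004]
knob [ 0.549 -0.363  0.111]
cyan [ 0.332 -0.311  0.063]
or1 [ 0.485 -0.496  0.063]
or2 [ 0.449 -0.636  0.063]
vial [ 0.686 -0.264  0.066]
fuse [ 0.71 -0.39  0.03]
tray c [0.509 0.221 0.034]
tr tl [0.547 0.289 0.034]
tr tr [0.553 0.158 0.034]
tr br [0.467 0.154 0.034]
tr bl [0.464 0.282 0.034]
tr wall [0.547 0.244 0.026]
lampbase [ 0.809 -0.475  0.03 ]
shade [ 0.829 -0.489  0.4  ]
cab lr [ 0.603 -0.217  0.3  ]
boxedge [ 0.603 -0.231  0.05 ]
[ 0.30601178 -0.18507875  1.41168469]
```

View pics/topa.png

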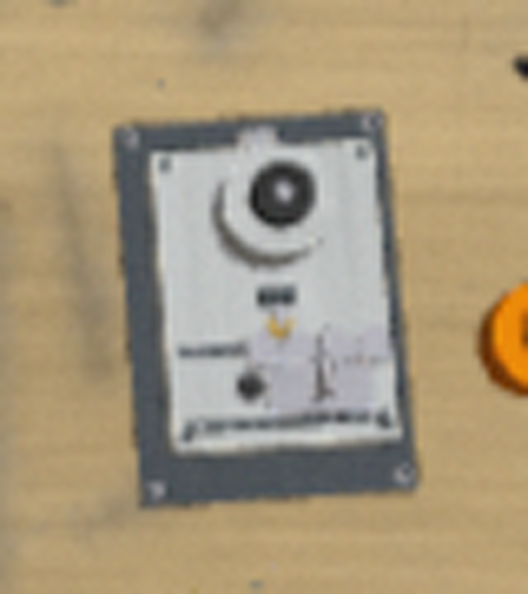

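View pics/topb.png

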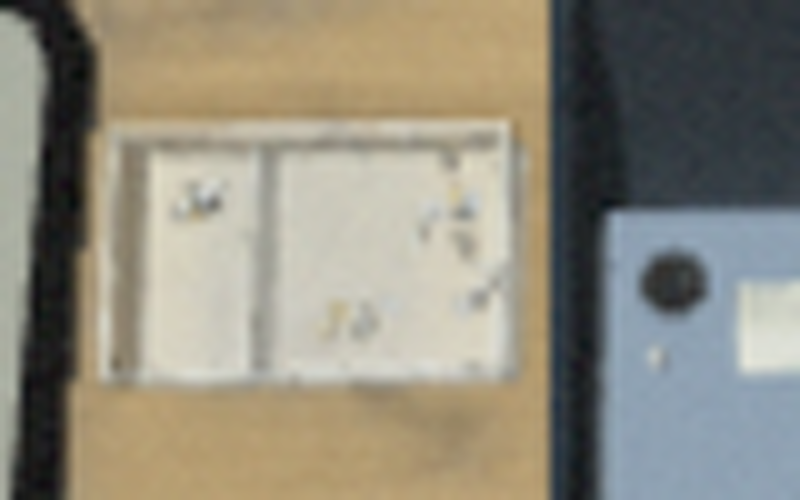

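```bash
cat >> h.py <<'E'
def plan(pos,yaw,o=None):
    """target: tool down, tool x axis at world angle yaw"""
    o=o or monitor.get_obs(); R0=Rn.from_rotvec(o["ee_rot"]); 
    Rt=Rn.from_matrix(np.array([[np.cos(yaw),np.sin(yaw),0],[np.sin(yaw),-np.cos(yaw),0],[0,0,-1]]))
    d=R0.inv().apply(np.array(pos)-o["eef_pos"])*1000; r=(R0.inv()*Rt).as_rotvec(degrees=True)
    n=max(np.linalg.norm(d)/41.7,np.linalg.norm(r)/7.16)
    print("row",np.round(r,2),np.round(d,1),"rows>=",round(n,1)); return r,d
def st(o=None):
    o=o or monitor.get_obs(); M=Rn.from_rotvec(o["ee_rot"]).as_matrix()
    print("t",round(o["clock"],2),"pos",np.round(o["eef_pos"],4),"yaw x",round(np.degrees(np.arctan2(M[1,0],M[0,0])),2),"tilt",np.round(M[:,2],3),"F",np.round(o["wrist_force"],2),"T",np.round(o["wrist_torque"],2),"w",round(o["width"]*1000,1),"q",np.round(o["joint_positions"],2)); return o
E
python3 - <<'E'
from h import *
o=st(); p=viewer.get_image("wrist"); H=np.array(p["hand_eye"]); print(np.round(H,3))
c=cam(p,o); print(proj(c,[[.549,-.363,.111],[.485,-.496,.063],[.332,-.311,.063]]))
yaw=np.radians(-90+3.5)
for pos in ([0.46,-0.37,0.26],):
    plan(pos,yaw); plan(pos,yaw+np.pi)
E
```

```text
t 1.4 pos [ 0.2668 -0.5374  0.2393] yaw x -63.6 tilt [-0.  0. -1.] F [ 0.6  -0.68 -0.27] T [-0.01 -0.01 -0.01] w 85.4 q [-1.23  0.36  1.51 -0.    1.27 -0.12]
[[ 1.    -0.     0.001 -0.001]
 [-0.     0.95   0.311 -0.079]
 [-0.001 -0.311  0.95  -0.133]
 [ 0.     0.     0.     1.   ]]
[[ 217.43289543 -471.14790107]
 [ 367.70120525 -113.62362503]
 [  48.81469922  -23.58378333]]
row [-0.000e+00  1.000e-02  2.291e+01] [ -64.  -247.5  -20.7] rows>= 6.2
row [-1.0000e-02 -0.0000e+00 -1.5709e+02] [ -64.  -247.5  -20.7] rows>= 21.9
```

Emit:
{"op": "carry_out", "data": {"steps": [[0, 0, 23, -64, -247, -21, 0], [0, 0, 23, -64, -247, -21, 0], [0, 0, 23, -64, -247, -21, 0], [0, 0, 23, -64, -247, -21, 0], [0, 0, 23, -64, -247, -21, 0], [0, 0, 23, -64, -247, -21, 0], [0, 0, 23, -64, -247, -21, 0], [0, 0, 23, -64, -247, -21, 0], [0, 0, 23, -64, -247, -21, 0], [0, 0, 23, -64, -247, -21, 0], [0, 0, 23, -64, -247, -21, 0]]}}

```text
clock: 2.37
eef_pos: [0.4584, -0.3713, 0.2601]
ee_rot: [2.284, -2.156, -0.001]
wrist_force: [0.3, -0.9, -0.1]
width: 0.0851
```

```bash
python3 - <<'E'
from h import *
o=st(); p=viewer.get_image("wrist"); save(p,"w1.png",None,1.4); c=cam(p,o)
np.savez("w1.npz",K=c[0],R=c[1],t=c[2],f=p["frame"])
for th in ("shield_can","shutter","can_knob","detector_head"):
    print(th,[(np.round(d["box"]).tolist(),round(d["p"],2)) for d in nets.search_frame(p,th)][:5])
E
```

```text
t 2.37 pos [ 0.4584 -0.3713  0.2601] yaw x -86.69 tilt [-0.001  0.    -1.   ] F [ 0.26 -0.86 -0.08] T [ 0.05  0.   -0.06] w 85.1 q [-0.8   0.33  1.51 -0.    1.31  0.72]
shield_can [([375.0, 123.0, 441.0, 176.0], 0.96), ([244.0, 36.0, 310.0, 108.0], 0.78), ([195.0, 242.0, 249.0, 310.0], 0.68), ([494.0, 165.0, 560.0, 219.0], 0.68)]
shutter [([258.0, 140.0, 330.0, 184.0], 0.75)]
can_knob [([195.0, 243.0, 249.0, 304.0], 0.85), ([494.0, 160.0, 558.0, 222.0], 0.85), ([379.0, 115.0, 444.0, 176.0], 0.84), ([236.0, 40.0, 310.0, 111.0], 0.75)]
detector_head [([202.0, 11.0, 349.0, 211.0], 0.9)]
```

View pics/w1.png

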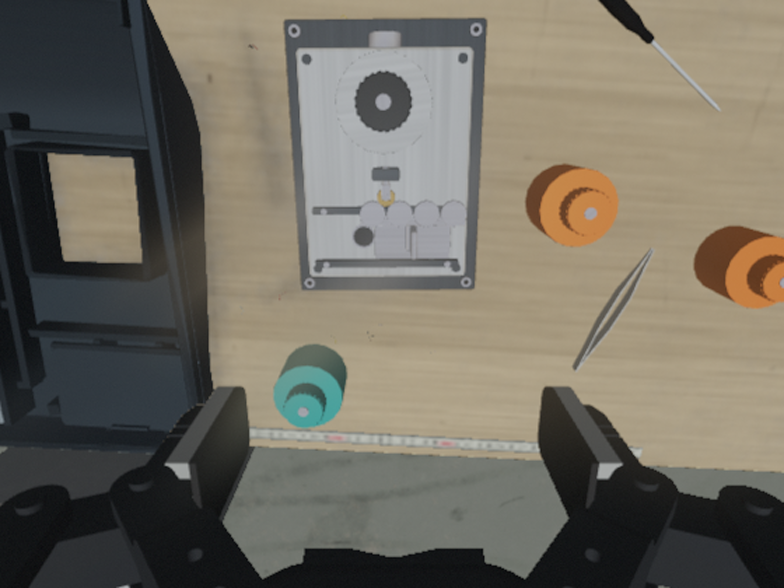

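```bash
python3 - <<'E'
from h import *
d=np.load("w1.npz"); f=d["f"][:,:,::-1]
g=cv2.resize(f[130:210,210:350],None,fx=5.7,fy=5.7,interpolation=cv2.INTER_CUBIC); cv2.imwrite("pics/w1s.png",g)
g=cv2.resize(f[5:145,200:350],None,fx=4.2,fy=4.2,interpolation=cv2.INTER_CUBIC); cv2.imwrite("pics/w1c.png",g)
E
```

```text
(no output)
```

View pics/w1s.png

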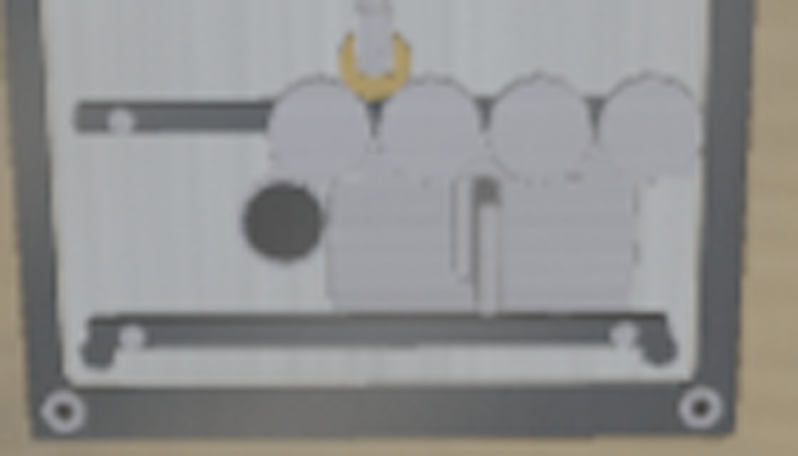

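View pics/w1c.png

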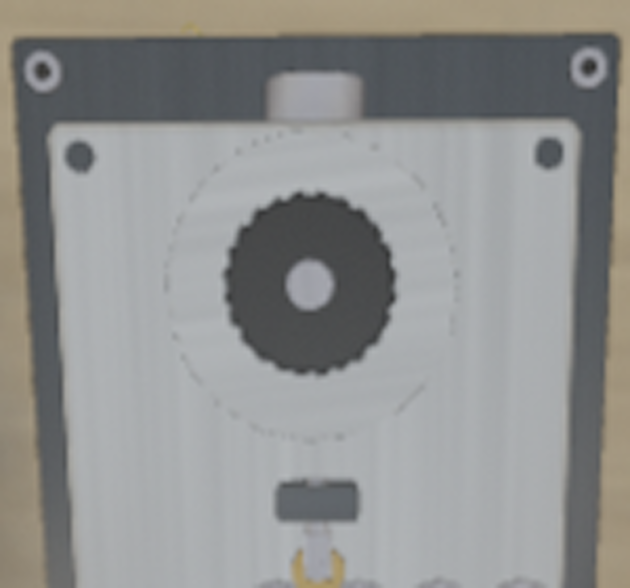

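```bash
python3 - <<'E'
from h import *
d=np.load("w1.npz"); c=(d["K"],d["R"],d["t"])
S=lambda u,v:(210+(u+.5)/5.7-.5,130+(v+.5)/5.7-.5)
Cc=lambda u,v:(200+(u+.5)/4.2-.5,5+(v+.5)/4.2-.5)
P={"d1":onz(c,Cc(47,122),.048),"d2":onz(c,Cc(581,119),.048),"d3":onz(c,S(697,383),.048),"d4":onz(c,S(64,387),.048),
"knobtop":onz(c,Cc(310,284),.111),"canrimcentre(top)":onz(c,Cc(311,285),.090),"tabtop":onz(c,S(489,260),.0785),"tabt_hi":onz(c,S(489,205),.0785),"tabt_lo":onz(c,S(489,315),.0785),
"port":onz(c,S(284,222),.048),"railT":onz(c,S(170,117),.054),"railBl":onz(c,S(88,330),.054),"railBr":onz(c,S(668,330),.054),"plL":onz(c,S(328,245),.0515),"plR":onz(c,S(637,245),.0515)}
for k,v in P.items(): print(k,np.round(v*1000,1))
D=np.array([P[k][:2] for k in("d1","d2","d3","d4")]); ctr=D.mean(0)
ex=(D[0]+D[1]-D[2]-D[3])/2; ey=(D[0]+D[3]-D[1]-D[2])/2
print("len",np.linalg.norm(ex),np.linalg.norm(ey),"yaw",np.degrees(np.arctan2(ex[1],ex[0])),np.degrees(np.arctan2(-ey[0],ey[1])),"ctr",ctr)
a=np.arctan2(ex[1],ex[0]); Rz=np.array([[np.cos(a),np.sin(a)],[-np.sin(a),np.cos(a)]])
for k,v in P.items(): print(k,np.round(Rz@(v[:2]-ctr)*1000,1))
E
```

```text
d1 [ 579.4 -303.1   48. ]
d2 [ 586.3 -413.4   48. ]
d3 [ 438.4 -423.2   48. ]
d4 [ 431.2 -312.7   48. ]
knobtop [ 548.6 -360.4  111. ]
canrimcentre(top) [ 549.3 -360.2   90. ]
tabtop [ 465.1 -383.7   78.5]
tabt_hi [ 473.8 -383.1   78.5]
tabt_lo [ 456.3 -384.3   78.5]
port [ 462.8 -350.    48. ]
railT [ 480.6 -330.8   54. ]
railBl [ 443.5 -317.6   54. ]
railBr [ 449.2 -416.3   54. ]
plL [ 460.  -357.7   51.5]
plR [ 463.  -410.    51.5]
len 0.14838072006149253 0.11062566487886089 yaw 3.7505885161701866 3.649051120095712 ctr [ 0.50883519 -0.36309505]
d1 [74.3 55.2]
d2 [ 74.1 -55.2]
d3 [-74.3 -55.4]
d4 [-74.1  55.4]
knobtop [39.8  0.1]
canrimcentre(top) [40.5  0.3]
tabtop [-44.9 -17.7]
tabt_hi [-36.2 -17.6]
tabt_lo [-53.8 -17.7]
port [-45.1  16.1]
railT [-26.1  34.1]
railBl [-62.3  49.6]
railBr [-63.  -49.2]
plL [-48.4   8.5]
plR [-48.8 -43.8]
```

```bash
python3 - <<'E'
from h import *
o=st(); y=np.radians(-86.3)
plan([.465,-.3837,.13],y,o);plan([.465,-.3837,.071],y,o)
E
```

```text
t 2.62 pos [ 0.4589 -0.3709  0.2602] yaw x -86.68 tilt [-0.  0. -1.] F [ 0.1  -0.46 -0.4 ] T [-0.03  0.01 -0.01] w 85.4 q [-0.8   0.33  1.51 -0.    1.31  0.72]
row [ 0.01  0.01 -0.38] [ 13.1  -5.4 130.2] rows>= 3.1
row [ 0.01  0.01 -0.38] [ 13.1  -5.4 189.2] rows>= 4.5
```

Emit:
{"op": "carry_out", "data": {"steps": [[0, 0, -0.4, 13, -5.5, 130, 100], [0, 0, -0.4, 13, -5.5, 130, 100], [0, 0, -0.4, 13, -5.5, 130, 100], [0, 0, -0.4, 13, -5.5, 130, 100], [0, 0, -0.4, 13, -5.5, 130, 100], [0, 0, -0.4, 13, -5.5, 150, 100], [0, 0, -0.4, 13, -5.5, 165, 100], [0, 0, -0.4, 13, -5.5, 165, 100]]}}

```text
clock: 3.28
eef_pos: [0.465, -0.3835, 0.0955]
ee_rot: [-2.292, 2.148, 0.001]
wrist_force: [-0.6, 1.1, 0.1]
width: 0.052
```

```bash
python3 - <<'E'
from h import *
o=st(); p=viewer.get_image("wrist"); save(p,"w2.png",None,1.4); c=cam(p,o)
np.savez("w2.npz",K=c[0],R=c[1],t=c[2],f=p["frame"])
print(proj(c,[[.4650,-.3837,.0785],[.5488,-.3605,.111]])*1.4)
plan([.465,-.3837,.071],np.radians(-86.3),o)
E
```

```text
t 3.28 pos [ 0.465  -0.3835  0.0955] yaw x -86.28 tilt [-0.001  0.001 -1.   ] F [-0.64  1.1   0.07] T [ 0.02 -0.02  0.04] w 52.0 q [-0.8   0.52  1.65 -0.    0.97  0.7 ]
[[394.66091139 375.24356112]
 [314.07863106  94.16857958]]
row [0.03 0.04 0.02] [ 0.2  0.  24.5] rows>= 0.6
```

View pics/w2.png

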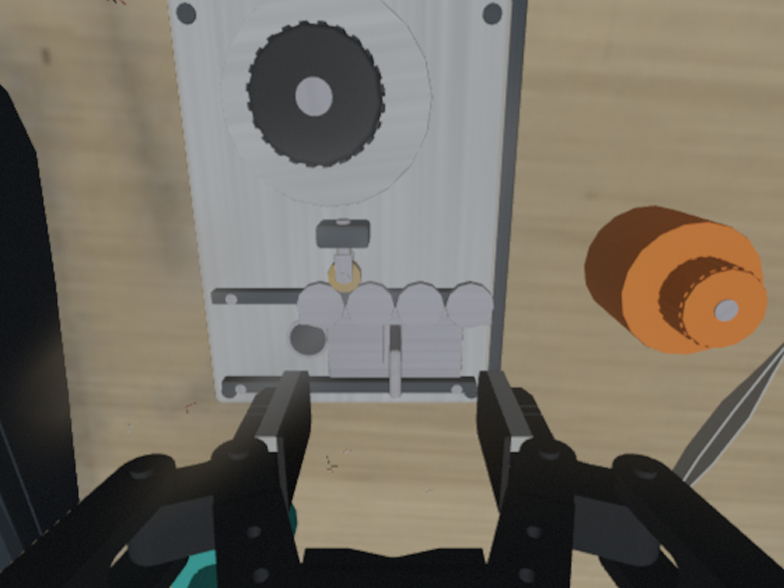

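Emit:
{"op": "carry_out", "data": {"steps": [[0, 0, 0, 0, 0, 12, 100], [0, 0, 0, 0, 0, 24, 100], [0, 0, 0, 0, 0, 24.5, 100], [0, 0, 0, 0, 0, 24.5, 255], [0, 0, 0, 0, 0, 24.5, 255], [0, 0, 0, 0, 0, 24.5, 255], [0, 0, 0, 0, 0, 24.5, 255], [0, 0, 0, 0, 0, 24.5, 255], [0, 0, 0, 0, 0, 24.5, 255]]}}

```text
clock: 4.08
eef_pos: [0.4656, -0.3841, 0.0727]
ee_rot: [2.292, -2.148, 0.002]
wrist_force: [0.3, 0.7, 3.1]
width: 0.0019
```

```bash
python3 - <<'E'
from h import *
o=st(); p=viewer.get_image("wrist"); save(p,"w3.png",None,1.4); c=cam(p,o)
plan([.4639,-.3660,.071],np.radians(-86.3),o)
E
```

```text
t 4.08 pos [ 0.4656 -0.3841  0.0727] yaw x -86.28 tilt [ 0.001 -0.001 -1.   ] F [0.29 0.65 3.08] T [ 0.14 -0.04  0.05] w 1.9 q [-0.8   0.55  1.66  0.    0.93  0.7 ]
row [-0.04 -0.05  0.02] [-18.2   0.6   1.7] rows>= 0.4
```

View pics/w3.png

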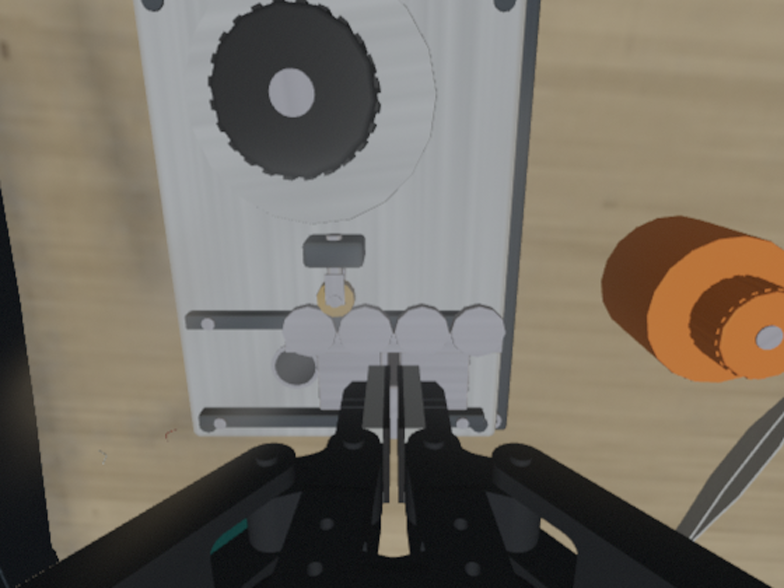

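Emit:
{"op": "carry_out", "data": {"steps": [[0, 0, 0, -5, 0, 0, 255], [0, 0, 0, -10, 0.2, 0, 255], [0, 0, 0, -15, 0.4, 0, 255], [0, 0, 0, -18.2, 0.6, 0, 255], [0, 0, 0, -18.2, 0.6, 0, 255], [0, 0, 0, -18.2, 0.6, 0, 255], [0, 0, 0, -18.2, 0.6, 0, 255]]}}

```text
clock: 4.72
eef_pos: [0.4644, -0.3658, 0.0727]
ee_rot: [-2.292, 2.148, -0.003]
wrist_force: [4.0, 0.6, -0.2]
width: 0.0021
```

```bash
python3 - <<'E'
from h import *
o=st(); p=viewer.get_image("wrist"); save(p,"w4.png",None,1.4); c=cam(p,o)
plan([.4639,-.3660,.071],np.radians(-86.3),o)
E
```

```text
t 4.72 pos [ 0.4644 -0.3658  0.0727] yaw x -86.28 tilt [ 0.002 -0.001 -1.   ] F [ 3.97  0.57 -0.21] T [-0.02 -0.61  0.04] w 2.1 q [-0.78  0.54  1.69  0.    0.91  0.72]
row [-0.09 -0.04  0.02] [0.2 0.5 1.7] rows>= 0.0
```

View pics/w4.png

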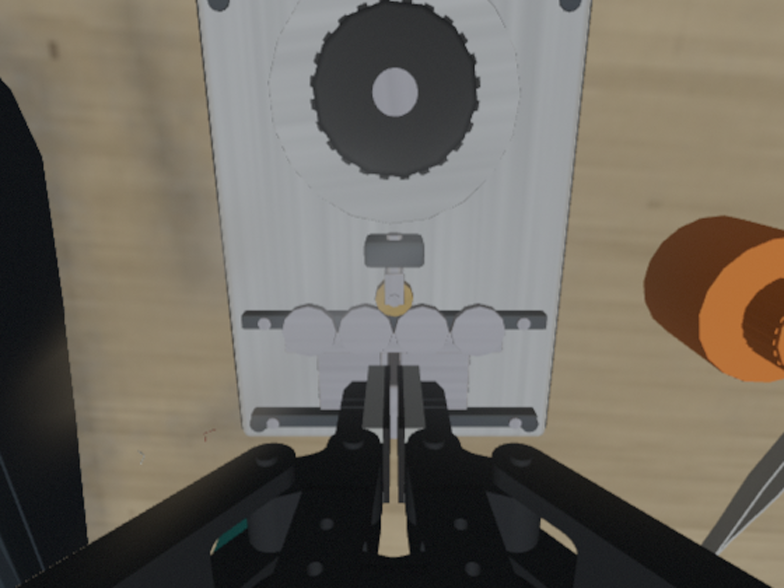

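Emit:
{"op": "carry_out", "data": {"steps": [[0, 0, 0, 0, 0, 0, 80], [0, 0, 0, 0, 0, 0, 80], [0, 0, 0, 0, 0, 0, 80], [0, 0, 0, 0, 0, -10, 80], [0, 0, 0, 0, 0, -50, 80], [0, 0, 0, 0, 0, -90, 80], [0, 0, 0, 0, 0, -120, 80], [0, 0, 0, 0, 0, -120, 80], [0, 0, 0, 0, 0, -120, 80]]}}

```text
clock: 5.52
eef_pos: [0.4651, -0.3669, 0.1957]
ee_rot: [-2.292, 2.148, -0.011]
wrist_force: [-0.4, -0.8, 0.3]
width: 0.0585
```

```bash
python3 - <<'E'
from h import *
o=st(); p=viewer.get_image("wrist"); save(p,"w5.png",(190,60,370,230),3.5); c=cam(p,o)
save(p,"w5f.png",None,1.4)
np.savez("w5.npz",K=c[0],R=c[1],t=c[2],f=p["frame"])
P=proj(c,[[.4639,-.3660,.0785],[.5488,-.3605,.111]]); print(P,(P-[190,60])*3.5)
E
```

```text
t 5.52 pos [ 0.4651 -0.3669  0.1957] yaw x -86.29 tilt [ 0.005 -0.004 -1.   ] F [-0.37 -0.79  0.28] T [-0.06 -0.01 -0.03] w 58.5 q [-0.78  0.39  1.58  0.    1.16  0.72]
[[279.04290271 205.68856178]
 [278.86904353  80.72553   ]] [[311.6501595  509.90996625]
 [311.04165236  72.53935499]]
```

View pics/w5f.png

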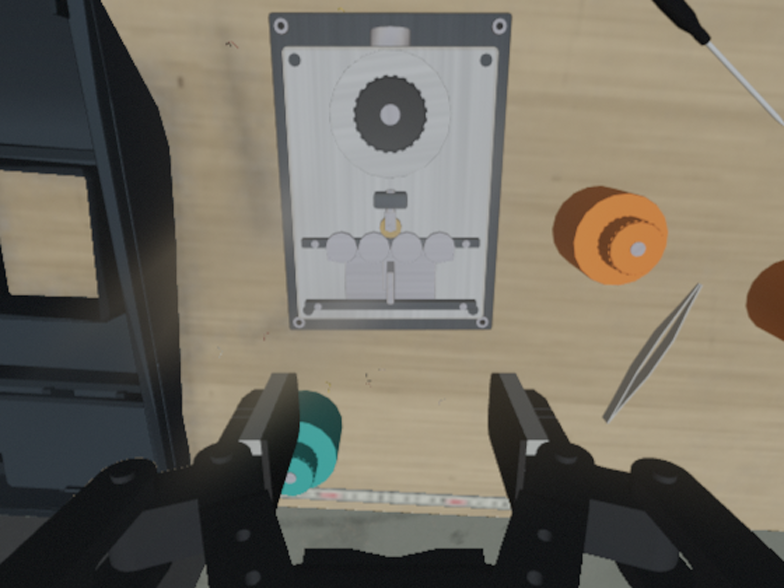

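View pics/w5.png

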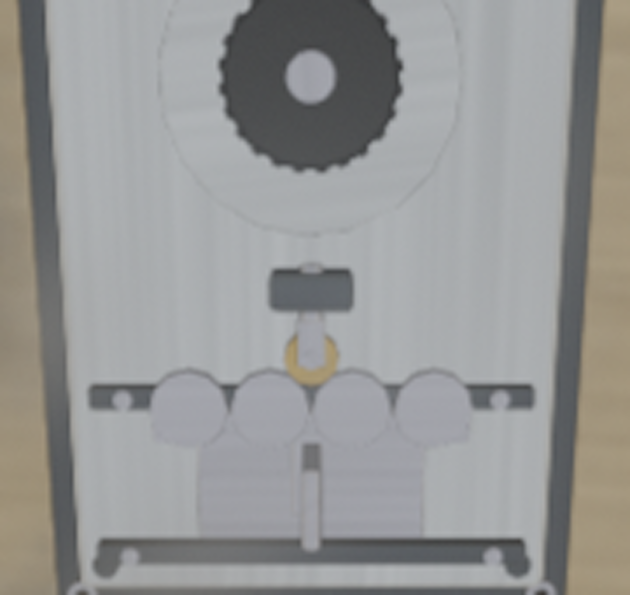

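```bash
python3 - <<'E'
from h import *
d=np.load("w5.npz"); c=(d["K"],d["R"],d["t"]); f=d["f"]
uv=(190+311.5/3.5-.5+.14,60+76.5/3.5-.5+.14); print(onz(c,uv,.111))
# dark knob blob centroid
g=f.max(2)[40:130,220:340]; m=(g<95).astype(np.uint8); n,l,s,ce=cv2.connectedComponentsWithStats(m); i=1+s[1:,4].argmax(); print(s[i],ce[i]+[220,40]); 
mm=(l==i).astype(np.uint8); cn=cv2.findContours(mm,0,2)[0][0]; (x,y),r=cv2.minEnclosingCircle(cn); print(x+220,y+40,r); print(onz(c,(x+220,y+40),.111),onz(c,(x+220,y+40),.108))
o=st(); 
for z in (.15,.101): plan([.5480,-.3606,z],np.radians(-86.3),o)
E
```

```text
[ 0.54837624 -0.36039565  0.111     ]
[  33   14   52   55 1956] [278.29754601  80.90132924]
278.0340042114258 80.99496078491211 27.29480743408203
[ 0.54862406 -0.3600331   0.111     ] [ 0.54870343 -0.36002132  0.108     ]
t 5.57 pos [ 0.4641 -0.3659  0.1938] yaw x -86.29 tilt [ 0.002 -0.002 -1.   ] F [-0.19  0.56 -0.83] T [ 0.03 -0.04  0.01] w 58.5 q [-0.78  0.39  1.59  0.    1.16  0.72]
row [-0.14 -0.11  0.01] [  0.1 -84.   44. ] rows>= 2.3
row [-0.14 -0.11  0.01] [ -0.  -83.8  93. ] rows>= 3.0
```

Emit:
{"op": "carry_out", "data": {"steps": [[0, 0, 0, 0, -84, 0, 80], [0, 0, 0, 0, -84, 20, 80], [0, 0, 0, 0, -84, 44, 80], [0, 0, 0, 0, -84, 44, 80], [0, 0, 0, 0, -84, 60, 80], [0, 0, 0, 0, -84, 60, 80], [0, 0, 0, 0, -84, 60, 80], [0, 0, 0, 0, -84, 60, 80], [0, 0, 0, 0, -84, 60, 80]]}}

```text
clock: 6.32
eef_pos: [0.5479, -0.361, 0.1349]
ee_rot: [-2.291, 2.149, -0.006]
wrist_force: [-0.2, -0.5, -0.3]
width: 0.0586
```

```bash
python3 - <<'E'
from h import *
o=st(); p=viewer.get_image("wrist"); o=st(); save(p,"w6.png",None,1.4); c=cam(p,o)
np.savez("w6.npz",K=c[0],R=c[1],t=c[2],f=p["frame"])
print(proj(c,[[.5484,-.3604,.111]])*1.4)
plan([.5484,-.3604,.101],np.radians(-86.3),o)
E
```

```text
t 6.32 pos [ 0.5479 -0.361   0.1349] yaw x -86.32 tilt [ 0.003 -0.002 -1.   ] F [-0.2  -0.48 -0.27] T [-0.   -0.02  0.02] w 58.6 q [-0.69  0.54  1.49  0.    1.11  0.82]
t 6.37 pos [ 0.5481 -0.3611  0.1351] yaw x -86.32 tilt [ 0.003 -0.003 -1.   ] F [ 0.49 -0.15  0.26] T [ 0.01  0.01 -0.03] w 58.4 q [-0.69  0.54  1.49  0.    1.11  0.82]
[[391.93542519 364.89622178]]
row [-0.19 -0.16 -0.02] [-0.7 -0.2 34.1] rows>= 0.8
```

View pics/w6.png

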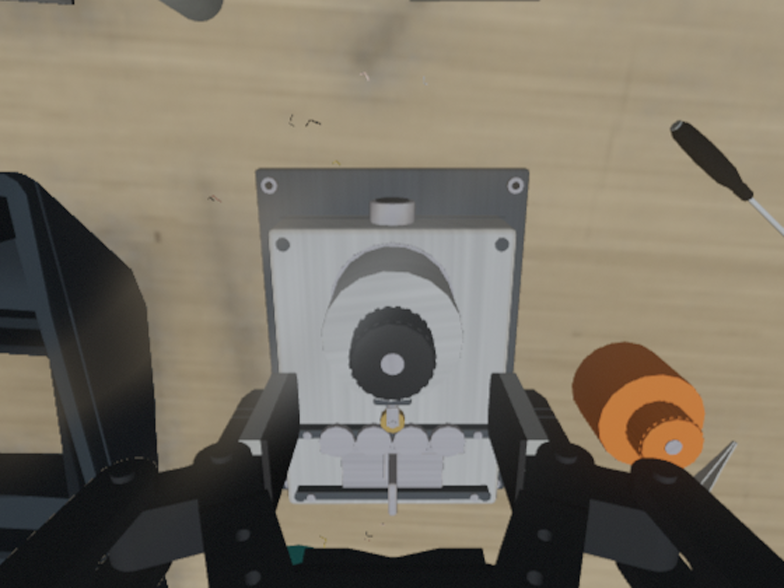

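Emit:
{"op": "carry_out", "data": {"steps": [[-0.2, -0.2, 0, -0.7, -0.2, 12, 80], [-0.2, -0.2, 0, -0.7, -0.2, 26, 80], [-0.2, -0.2, 0, -0.7, -0.2, 34, 80], [-0.2, -0.2, 0, -0.7, -0.2, 34, 80], [-0.2, -0.2, 0, -0.7, -0.2, 34, 120], [-0.2, -0.2, 0, -0.7, -0.2, 34, 200], [-0.2, -0.2, 0, -0.7, -0.2, 34, 255], [-0.2, -0.2, 0, -0.7, -0.2, 34, 255], [-0.2, -0.2, 0, -0.7, -0.2, 34, 255], [-0.2, -0.2, 0, -0.7, -0.2, 34, 255]]}}

```text
clock: 7.2
eef_pos: [0.5489, -0.3607, 0.1019]
ee_rot: [-2.291, 2.149, -0.001]
wrist_force: [-0.4, 0.7, 3.6]
width: 0.0266
```

```bash
python3 - <<'E'
from h import *
o=st(); p=viewer.get_image("wrist"); o=st(); save(p,"w7.png",None,1.4)
E
```

```text
t 7.2 pos [ 0.5489 -0.3607  0.1019] yaw x -86.32 tilt [ 0.001 -0.    -1.   ] F [-0.36  0.68  3.64] T [0.21 0.06 0.03] w 26.6 q [-0.69  0.57  1.52  0.    1.05  0.82]
t 7.25 pos [ 0.5489 -0.3607  0.1019] yaw x -86.32 tilt [ 0.001 -0.    -1.   ] F [-0.2   0.73  4.7 ] T [ 0.13 -0.02 -0.  ] w 26.9 q [-0.69  0.57  1.52  0.    1.05  0.82]
```

View pics/w7.png

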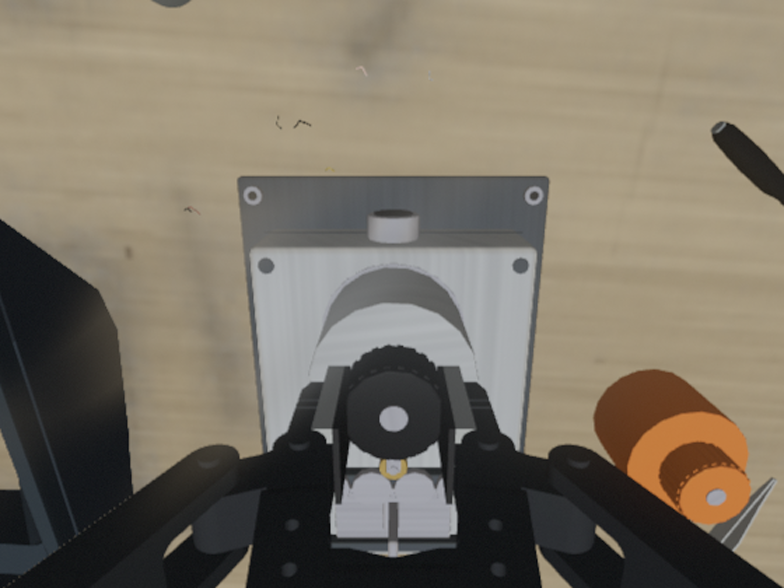

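Emit:
{"op": "carry_out", "data": {"steps": [[0, 0, -6, 0, 0, 0, 255], [0, 0, -12, 0, 0, 0, 255], [0, 0, -18, 0, 0, 0, 255], [0, 0, -24, 0, 0, 0, 255], [0, 0, -30, 0, 0, 0, 255], [0, 0, -37, 0, 0, 0, 255], [0, 0, -37, 0, 0, 0, 255], [0, 0, -37, 0, 0, 0, 255]]}}

```text
clock: 7.92
eef_pos: [0.5489, -0.3608, 0.1019]
ee_rot: [-2.853, 1.316, -0.002]
wrist_force: [0.1, 0.9, 0.6]
width: 0.0267
```

```bash
python3 - <<'E'
from h import *
o=st(); p=viewer.get_image("wrist"); o=st(); save(p,"w8.png",None,1.4)
E
```

```text
t 7.92 pos [ 0.5489 -0.3608  0.1019] yaw x -49.51 tilt [ 0.001 -0.    -1.   ] F [0.08 0.94 0.64] T [ 0.02  0.06 -0.01] w 26.7 q [-0.69  0.57  1.52  0.    1.05  0.18]
t 7.97 pos [ 0.5489 -0.3608  0.1019] yaw x -49.53 tilt [ 0.001 -0.    -1.   ] F [ 0.07 -1.31  2.02] T [0.03 0.01 0.02] w 26.4 q [-0.69  0.57  1.52  0.    1.05  0.18]
```

View pics/w8.png

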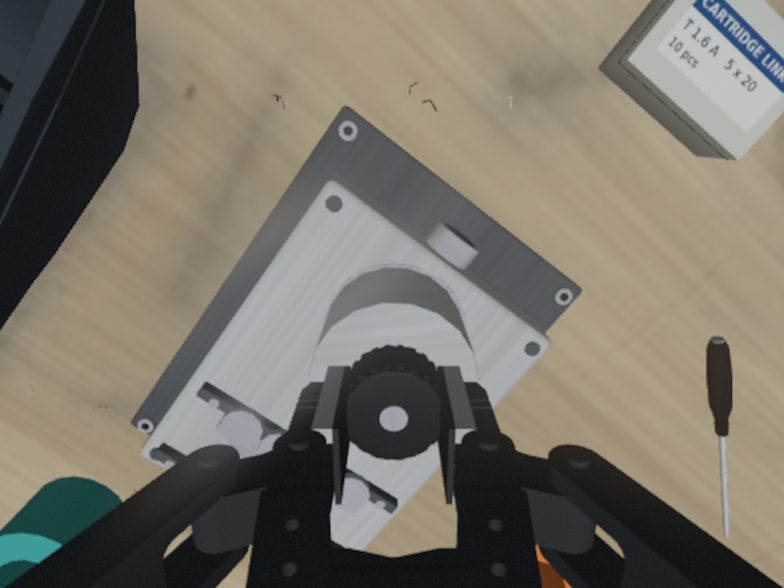

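Emit:
{"op": "carry_out", "data": {"steps": [[0, 0, 0, 0, 0, -1.5, 255], [0, 0, 0, 0, 0, -2.5, 255], [0, 0, 0, 0, 0, -3.5, 255], [0, 0, 0, 0, 0, -3.5, 255], [0, 0, 0, 0, 0, -3.5, 255], [0, 0, 0, 0, 0, -3.5, 255]]}}

```text
clock: 8.47
eef_pos: [0.5488, -0.3607, 0.1053]
ee_rot: [-2.852, 1.316, -0.001]
wrist_force: [0.5, -0.1, -1.7]
width: 0.0266
```

```bash
python3 - <<'E'
from h import *
o=st(); viewer.get_image("wrist"); o=st()
E
```

```text
t 8.47 pos [ 0.5488 -0.3607  0.1053] yaw x -49.54 tilt [ 0.001 -0.    -1.   ] F [ 0.5  -0.12 -1.67] T [ 0.03 -0.02 -0.04] w 26.6 q [-0.69  0.57  1.51  0.    1.06  0.18]
t 8.52 pos [ 0.5488 -0.3608  0.1053] yaw x -49.54 tilt [ 0.001 -0.    -1.   ] F [ 0.15  1.24 -1.42] T [-0.04  0.01 -0.02] w 26.5 q [-0.69  0.57  1.51  0.    1.06  0.18]
```

Emit:
{"op": "carry_out", "data": {"steps": [[0, 0, 0, 0, 0, -1, 255], [0, 0, 0, 0, 0, -2, 255], [0, 0, 0, 0, 0, -2, 255], [0, 0, 0, 0, 0, -2, 255]]}}

```text
clock: 8.85
eef_pos: [0.5489, -0.3608, 0.1074]
ee_rot: [-2.852, 1.316, -0.002]
wrist_force: [-0.2, 0.7, -1.3]
width: 0.0268
```

```bash
python3 - <<'E'
from h import *
o=st(); p=viewer.get_image("wrist"); o=st(); save(p,"w9.png",(180,150,390,310),3.7)
p=viewer.get_image("scene"); save(p,"s9.png",(255,190,375,290),6); o=st()
E
```

```text
t 8.85 pos [ 0.5489 -0.3608  0.1074] yaw x -49.54 tilt [ 0.001 -0.    -1.   ] F [-0.25  0.7  -1.31] T [-0.01 -0.01 -0.04] w 26.8 q [-0.69  0.57  1.51  0.    1.06  0.18]
t 8.9 pos [ 0.5488 -0.3608  0.1074] yaw x -49.54 tilt [ 0.001 -0.    -1.   ] F [-0.14 -0.7  -2.26] T [-0.05  0.03  0.  ] w 26.4 q [-0.69  0.57  1.51  0.    1.06  0.18]
t 8.95 pos [ 0.5488 -0.3607  0.1073] yaw x -49.54 tilt [ 0.001 -0.    -1.   ] F [ 0.16  0.44 -2.61] T [-0.02  0.   -0.02] w 26.4 q [-0.69  0.57  1.51  0.    1.06  0.18]
```

View pics/w9.png

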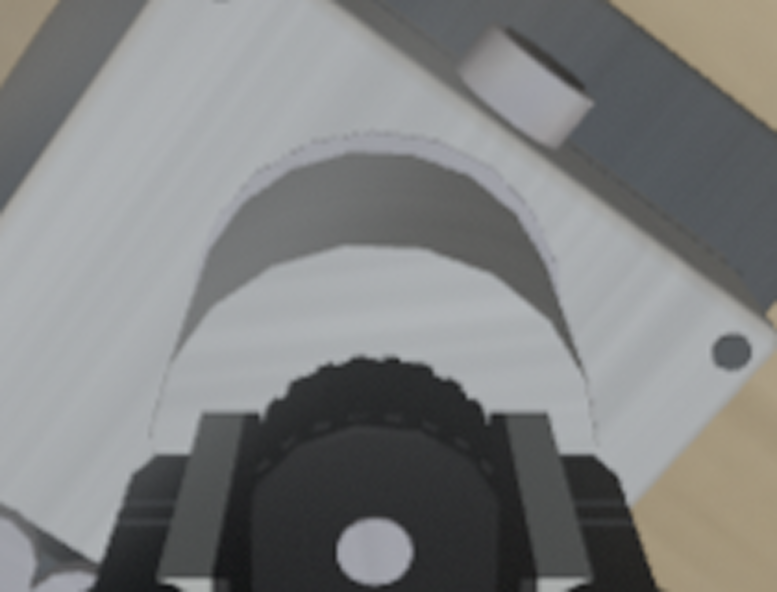

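View pics/s9.png

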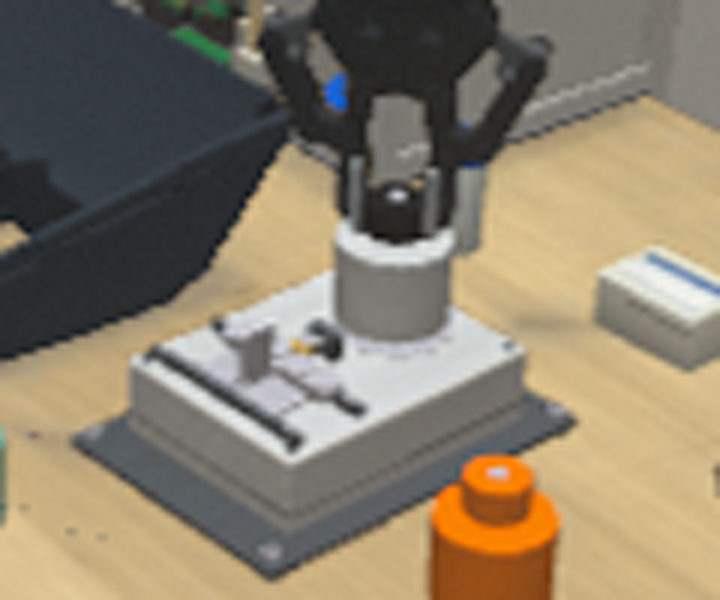

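Emit:
{"op": "carry_out", "data": {"steps": [[0, 0, 0, 0, 0, -2, 255], [0, 0, 0, 0, 0, -4, 255], [0, 0, 0, 0, 0, -6, 255], [0, 0, 0, 0, 0, -8, 255], [0, 0, 0, 0, 0, -10, 255], [0, 0, 0, 0, 0, -10, 255], [0, 0, 0, 0, 0, -10, 255]]}}

```text
clock: 9.53
eef_pos: [0.5489, -0.3608, 0.1176]
ee_rot: [-2.853, 1.316, -0.002]
wrist_force: [0.8, -0.9, -2.3]
width: 0.0267
```

```bash
python3 - <<'E'
from h import *
o=st(); p=viewer.get_image("wrist"); o=st()
E
```

```text
t 9.53 pos [ 0.5489 -0.3608  0.1176] yaw x -49.54 tilt [ 0.001 -0.001 -1.   ] F [ 0.83 -0.93 -2.35] T [-0.04 -0.05 -0.  ] w 26.7 q [-0.69  0.56  1.5   0.    1.08  0.18]
t 9.58 pos [ 0.5488 -0.3607  0.1174] yaw x -49.54 tilt [ 0.001 -0.    -1.   ] F [ 0.85 -0.41 -2.34] T [ 0.04 -0.01 -0.  ] w 26.5 q [-0.69  0.56  1.5   0.    1.08  0.18]
```

Emit:
{"op": "carry_out", "data": {"steps": [[0, 0, 0, 0, 0, -5, 255], [0, 0, 0, 0, 0, -12, 255], [0, 0, 0, 0, 0, -20, 255], [0, 0, 0, 0, 0, -30, 255], [0, 0, 0, 0, 0, -40, 255], [0, 0, 0, 0, 0, -50, 255], [0, 0, 0, 0, 0, -60, 255], [0, 0, 0, 0, 0, -80, 255], [0, 0, 0, 0, 0, -110, 255], [0, 0, 0, 0, 0, -140, 255], [0, 0, 0, 0, 0, -170, 255], [0, 0, 0, 0, 0, -180, 255], [0, 0, 0, 0, 0, -180, 255], [0, 0, 0, 0, 0, -180, 255], [0, 0, 0, 0, 0, -180, 255]]}}

```text
clock: 10.83
eef_pos: [0.5476, -0.3599, 0.2952]
ee_rot: [-2.852, 1.316, 0.004]
wrist_force: [-1.0, 0.3, -2.1]
width: 0.0266
```

```bash
python3 - <<'E'
from h import *
o=st(); p=viewer.get_image("scene"); save(p,"s10.png",None,1.4); save(p,"s10c.png",(245,190,365,290),6)
p=viewer.get_image("top"); save(p,"t10.png",None,1.4); c=cam(p); np.savez("t10.npz",K=c[0],R=c[1],t=c[2],f=p["frame"]); o=st()
E
```

```text
t 10.83 pos [ 0.5476 -0.3599  0.2952] yaw x -49.55 tilt [-0.002  0.002 -1.   ] F [-0.95  0.25 -2.06] T [-0.02  0.   -0.01] w 26.6 q [-0.69  0.4   1.31  0.    1.44  0.18]
t 10.93 pos [ 0.5476 -0.3599  0.2948] yaw x -49.54 tilt [-0.003  0.002 -1.   ] F [-0.    0.07 -2.47] T [-0.   -0.02 -0.04] w 26.6 q [-0.69  0.4   1.31  0.    1.44  0.18]
```

View pics/s10.png

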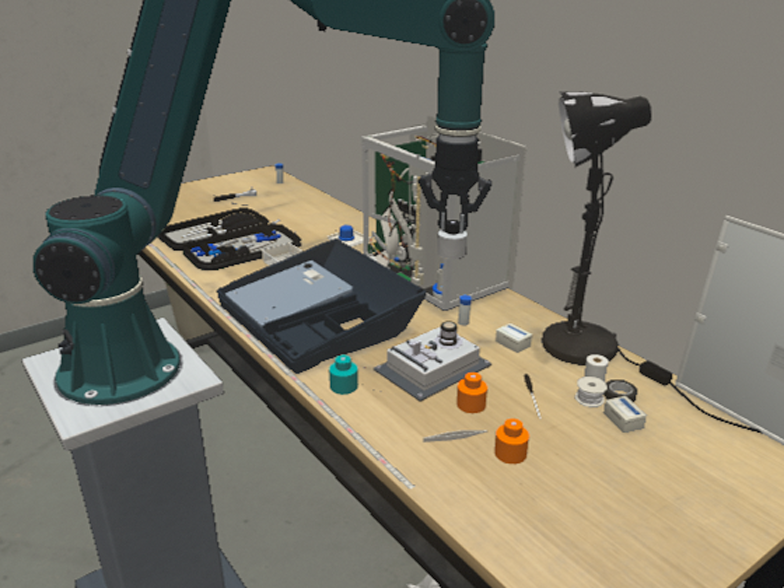

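View pics/t10.png

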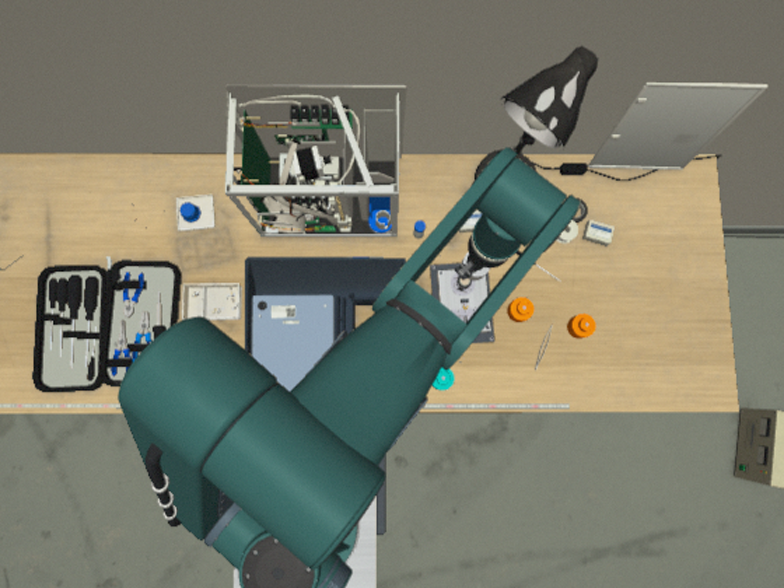

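View pics/s10c.png

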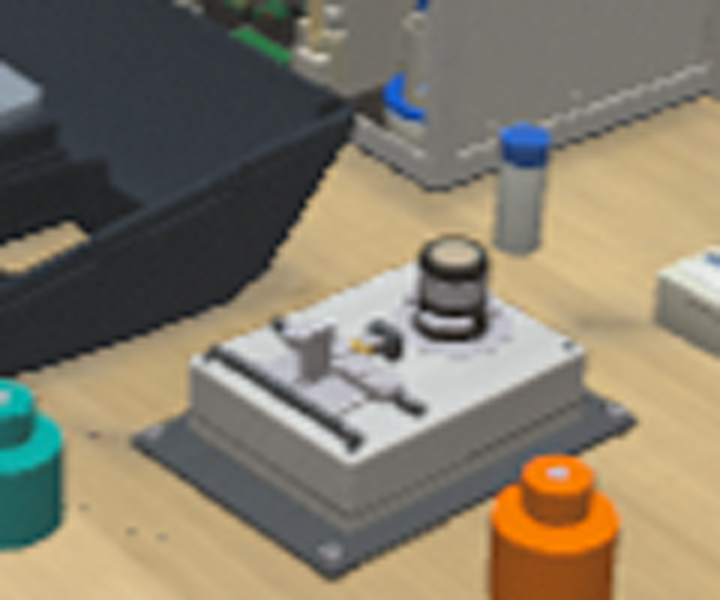

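```bash
python3 - <<'E'
from h import *
o=st(); plan([.43,.13,.27],np.radians(-49.5),o)
d=np.load("t10.npz"); c=(d["K"],d["R"],d["t"])
for z in (.3,.35): print(onz(c,(400/1.4,190/1.4),z))
E
```

```text
t 10.93 pos [ 0.5476 -0.3599  0.2948] yaw x -49.54 tilt [-0.003  0.002 -1.   ] F [-0.    0.07 -2.47] T [-0.   -0.02 -0.04] w 26.6 q [-0.69  0.4   1.31  0.    1.44  0.18]
row [ 0.02  0.2  -0.04] [-448.9 -228.4   26.3] rows>= 12.1
[ 0.68828186 -0.21158834  0.3       ]
[ 0.67108859 -0.21039603  0.35      ]
```

Emit:
{"op": "carry_out", "data": {"steps": [[0, 0.2, 0, -25, -12.5, 1, 255], [0, 0.2, 0, -55, -28, 3, 255], [0, 0.2, 0, -85, -43, 5, 255], [0, 0.2, 0, -115, -58.5, 7, 255], [0, 0.2, 0, -145, -74, 8, 255], [0, 0.2, 0, -175, -89, 10, 255], [0, 0.2, 0, -205, -104, 12, 255], [0, 0.2, 0, -235, -119.5, 14, 255], [0, 0.2, 0, -265, -135, 16, 255], [0, 0.2, 0, -295, -150, 17, 255], [0, 0.2, 0, -325, -165, 19, 255], [0, 0.2, 0, -355, -180.5, 21, 255], [0, 0.2, 0, -385, -196, 23, 255], [0, 0.2, 0, -415, -211, 24, 255], [0, 0.2, 0, -435, -221, 25, 255], [0, 0.2, 0, -449, -228, 26, 255], [0, 0.2, 0, -449, -228, 26, 255], [0, 0.2, 0, -449, -228, 26, 255], [0, 0.2, 0, -449, -228, 26, 255]]}}

```text
clock: 12.52
eef_pos: [0.4294, 0.1293, 0.2696]
ee_rot: [2.851, -1.315, -0.002]
wrist_force: [0.0, 0.4, -2.2]
width: 0.0264
```

```bash
python3 - <<'E'
from h import *
viewer.get_image("wrist"); o=st(); p=viewer.get_image("wrist"); o2=st(); save(p,"w11.png",None,1.4); c=cam(p,o2)
np.savez("w11.npz",K=c[0],R=c[1],t=c[2],f=p["frame"])
print([(np.round(d["box"]).tolist(),round(d["p"],2)) for d in nets.search_frame(p,"parts_tray")])
E
```

```text
t 12.57 pos [0.4297 0.129  0.2698] yaw x -49.57 tilt [-0.001 -0.001 -1.   ] F [-0.3  -0.83 -1.83] T [ 0.03  0.02 -0.02] w 26.4 q [ 0.14  0.11  1.77 -0.    1.26  1.  ]
t 12.62 pos [0.4298 0.1289 0.27  ] yaw x -49.6 tilt [-0.001 -0.001 -1.   ] F [-0.53 -0.05 -1.59] T [0.03 0.02 0.02] w 26.5 q [ 0.14  0.11  1.77 -0.    1.26  1.  ]
[([175.0, 1.0, 334.0, 119.0], 0.86), ([220.0, 191.0, 341.0, 328.0], 0.43)]
```

View pics/w11.png

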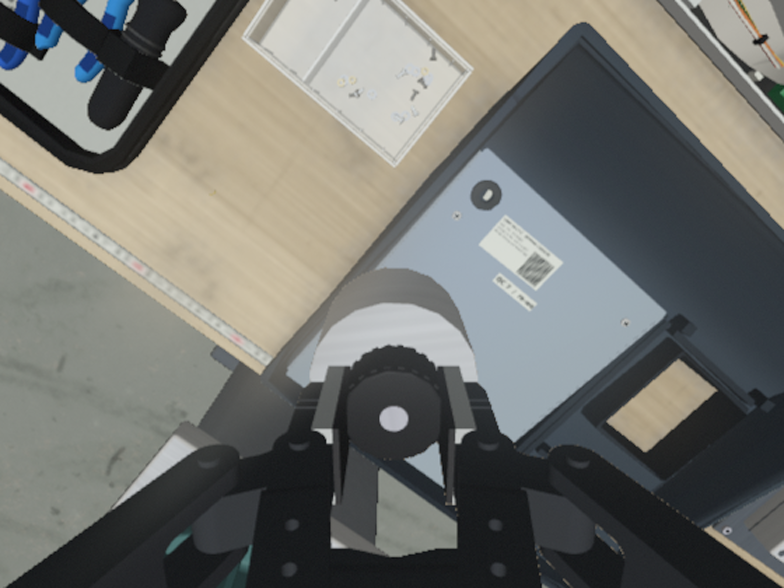

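```bash
python3 - <<'E'
from h import *
d=np.load("w11.npz"); f=d["f"][:,:,::-1]
g=cv2.resize(f[0:130,160:350],None,fx=4.2,fy=4.2,interpolation=cv2.INTER_CUBIC); cv2.imwrite("pics/w11t.png",g)
E
```

```text
(no output)
```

View pics/w11t.png

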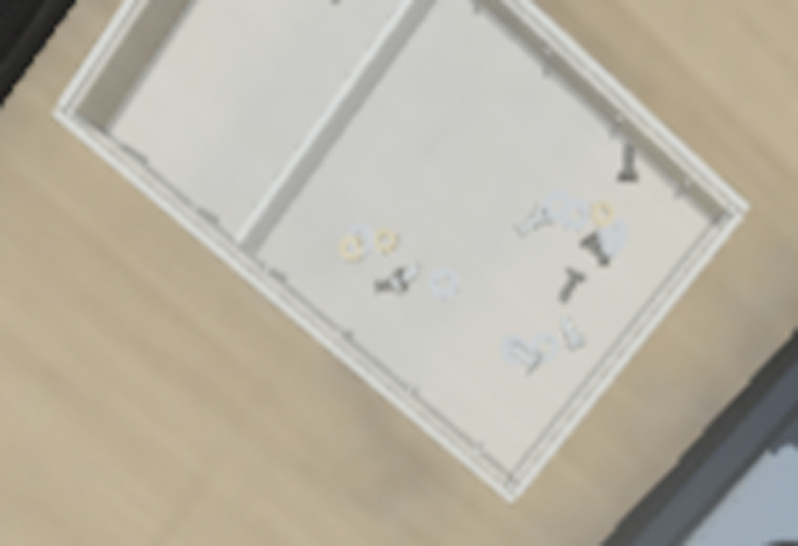

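```bash
python3 - <<'E'
from h import *
d=np.load("w11.npz"); c=(d["K"],d["R"],d["t"])
Cc=lambda u,v:(160+(u+.5)/4.2-.5,(v+.5)/4.2-.5)
L=onz(c,Cc(55,113),.034)[:2];B=onz(c,Cc(511,501),.034)[:2];R=onz(c,Cc(750,208),.034)[:2]; W=onz(c,Cc(243,240),.026)[:2]
print(L,B,R,W,np.linalg.norm(L-B),np.linalg.norm(R-B))
ctr=(L+R)/2; ey=(L-B)/np.linalg.norm(L-B); ex=(R-B)/np.linalg.norm(R-B); print("ctr",ctr,"yaw",np.degrees(np.arctan2(-ey[0],ey[1])),np.degrees(np.arctan2(ex[1],ex[0])))
bay=ctr-.0215*ey; print("bay",bay, "wall y",(W-ctr)@ey)
o=st()
for z in (.2,.1,.062,.056): plan([bay[0],bay[1],z],np.radians(-49.6),o)
E
```

```text
[0.46669184 0.29273449] [0.46844542 0.16243928] [0.55179578 0.16310876] [0.47253812 0.24696143] 0.1303070079452026 0.08335304401188293
ctr [0.50924381 0.22792162] yaw 0.7710701777641923 0.46019469467960655
bay [0.50953314 0.20642357] wall y 0.019532044082924572
t 12.67 pos [0.4299 0.1289 0.2701] yaw x -49.62 tilt [-0.001 -0.001 -1.   ] F [ 0.4  -0.31 -2.56] T [-0.02 -0.02 -0.07] w 26.4 q [ 0.14  0.11  1.77 -0.    1.26  1.  ]
row [ 0.05  0.   -0.02] [  -7.4 -110.9   70. ] rows>= 3.2
row [ 0.05  0.   -0.02] [  -7.4 -111.   170. ] rows>= 4.9
row [ 0.05  0.   -0.02] [  -7.4 -111.   208. ] rows>= 5.7
row [ 0.05  0.   -0.02] [  -7.4 -111.1  214. ] rows>= 5.8
```

Emit:
{"op": "carry_out", "data": {"steps": [[0, 0, 0, -3, -35, 0, 255], [0, 0, 0, -6, -70, 20, 255], [0, 0, 0, -6.5, -95, 50, 255], [0, 0, 0, -6.5, -110, 80, 255], [0, 0, 0, -6.5, -110, 110, 255], [0, 0, 0, -6.5, -110, 140, 255], [0, 0, 0, -6.5, -110, 150, 255], [0, 0, 0, -6.5, -110, 150, 255], [0, 0, 0, -6.5, -110, 150, 255], [0, 0, 0, -6.5, -110, 150, 255]]}}

```text
clock: 13.5
eef_pos: [0.5109, 0.2051, 0.1218]
ee_rot: [-2.85, 1.319, -0.003]
wrist_force: [-0.2, 0.3, -2.0]
width: 0.0263
```

```bash
python3 - <<'E'
from h import *
viewer.get_image("wrist"); o=st(); p=viewer.get_image("wrist"); o2=st(); save(p,"w12.png",None,1.4); c=cam(p,o2)
np.savez("w12.npz",K=c[0],R=c[1],t=c[2],f=p["frame"])
p=viewer.get_image("scene"); save(p,"s12.png",(140,130,260,230),6)
p=viewer.get_image("top"); save(p,"t12.png",(110,180,200,250),8)
b=[.5095,.2064]; t0=[.5092,.2279]
P=np.array([[t0[0]+sx*.04,t0[1]+sy*.064,.034] for sx,sy in((-1,-1),(1,-1),(1,1),(-1,1))]); print(proj(c,P)*1.4)
E
```

```text
t 13.55 pos [0.5111 0.2052 0.1221] yaw x -49.65 tilt [ 0.003  0.    -1.   ] F [-0.14 -0.89 -1.54] T [ 0.01 -0.01  0.03] w 26.4 q [ 0.26  0.42  1.75 -0.    0.97  1.12]
t 13.6 pos [0.511  0.2052 0.1221] yaw x -49.64 tilt [ 0.003  0.    -1.   ] F [ 0.19  0.32 -0.72] T [ 0.05 -0.04 -0.06] w 26.4 q [ 0.26  0.42  1.75 -0.    0.97  1.12]
[[403.71618601 415.0713019 ]
 [516.16677863 300.00141951]
 [295.33264199 110.40823707]
 [188.28827516 254.13531195]]
```

View pics/w12.png

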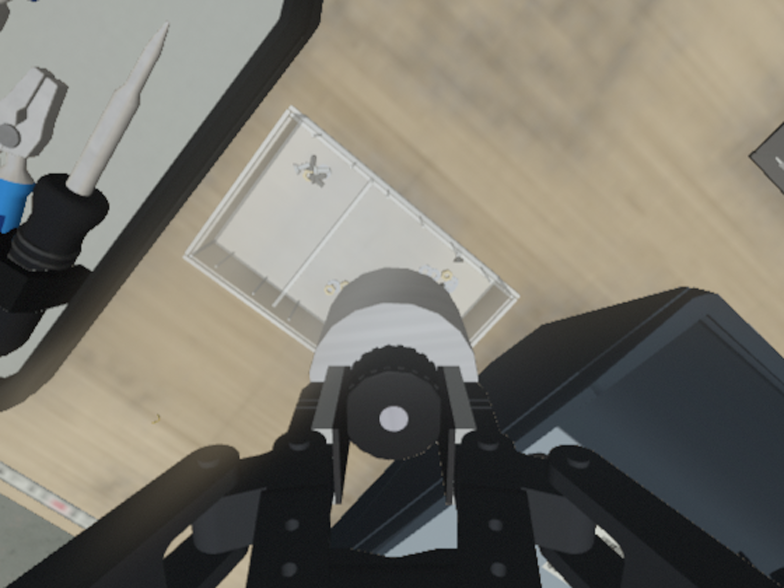

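View pics/s12.png

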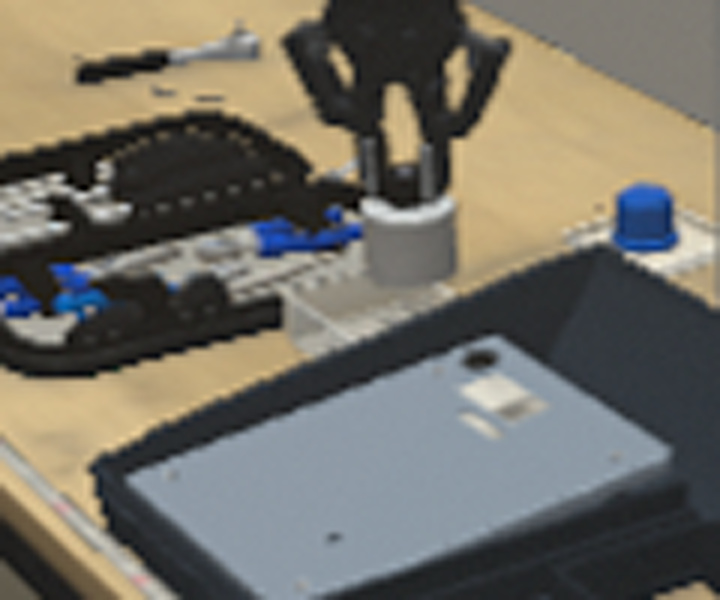

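View pics/t12.png

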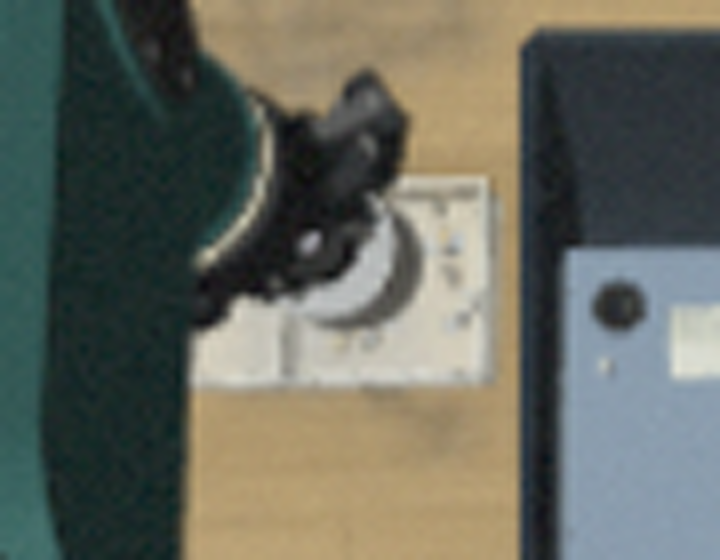

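Emit:
{"op": "carry_out", "data": {"steps": [[0, 0, -6, 0, 0, 0, 255], [0, 0, -12, 0, 0, 0, 255], [0, 0, -18, 0, 0, 0, 255], [0, 0, -24, 0, 0, 0, 255], [0, 0, -30, 0, 0, 0, 255], [0, 0, -36, 0, 0, 0, 255], [0, 0, -42, 0, 0, 0, 255], [0, 0, -48, 0, 0, 0, 255], [0, 0, -48, 0, 0, 0, 255], [0, 0, -48, 0, 0, 0, 255]]}}

```text
clock: 14.53
eef_pos: [0.5108, 0.2054, 0.1224]
ee_rot: [-3.141, 0.049, -0.006]
wrist_force: [-0.1, 0.2, -2.2]
width: 0.0266
```

```bash
python3 - <<'E'
from h import *
viewer.get_image("wrist"); o=st(); p=viewer.get_image("wrist"); o2=st(); save(p,"w13.png",None,1.4); c=cam(p,o2)
t0=[.5092,.2279]
P=np.array([[t0[0]+sx*.04,t0[1]+sy*.064,.034] for sx,sy in((-1,-1),(1,-1),(1,1),(-1,1))]); print(proj(c,P)*1.4)
for z in (.066,.057,.055): plan([.5095,.2064,z],np.radians(-2),o2)
E
```

```text
t 14.58 pos [0.5108 0.2053 0.1223] yaw x -1.81 tilt [ 0.003  0.001 -1.   ] F [-0.33 -0.5  -1.66] T [-0.03  0.01 -0.03] w 26.6 q [ 0.26  0.42  1.75 -0.    0.97  0.29]
t 14.63 pos [0.5107 0.2053 0.1221] yaw x -1.79 tilt [ 0.003  0.    -1.   ] F [ 0.31 -0.29 -2.73] T [-0.03 -0.02 -0.05] w 26.5 q [ 0.26  0.42  1.75 -0.    0.97  0.29]
[[313.74826892 388.28001226]
 [476.38577607 383.48260273]
 [482.66727955 106.26850107]
 [288.97492951 112.6402734 ]]
row [-0.03 -0.18  0.21] [-1.4 -1.  56.1] rows>= 1.3
row [-0.03 -0.18  0.21] [-1.4 -1.  65.1] rows>= 1.6
row [-0.03 -0.18  0.21] [-1.4 -1.  67.1] rows>= 1.6
```

View pics/w13.png

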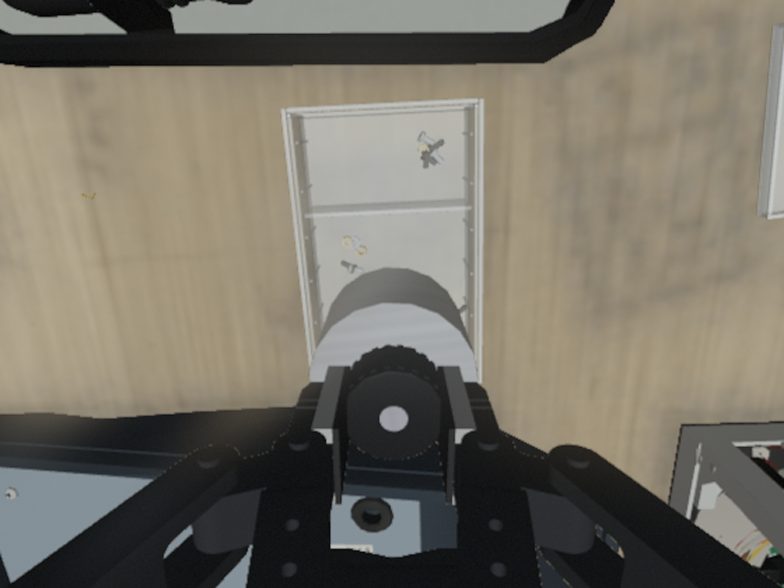

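Emit:
{"op": "carry_out", "data": {"steps": [[0, -0.2, 0, -1.5, -1, 10, 255], [0, -0.2, 0, -1.8, -1, 20, 255], [0, -0.2, 0, -1.8, -1, 30, 255], [0, -0.2, 0, -1.8, -1, 40, 255], [0, -0.2, 0, -1.8, -1, 48, 255], [0, -0.2, 0, -1.8, -1, 54, 255], [0, -0.2, 0, -1.8, -1, 58, 255], [0, -0.2, 0, -1.8, -1, 61, 255], [0, -0.2, 0, -1.8, -1, 63, 255], [0, -0.2, 0, -1.8, -1, 65, 255], [0, -0.2, 0, -1.8, -1, 66, 255], [0, -0.2, 0, -1.8, -1, 66, 255], [0, -0.2, 0, -1.8, -1, 66, 255]]}}

```text
clock: 15.72
eef_pos: [0.5093, 0.2065, 0.0563]
ee_rot: [-3.141, 0.049, -0.0]
wrist_force: [-0.2, -0.6, -2.1]
width: 0.0268
```

```bash
python3 - <<'E'
from h import *
o=st(); p=viewer.get_image("wrist"); o2=st(); save(p,"w14.png",None,1.4)
p=viewer.get_image("scene"); save(p,"s14.png",(140,130,260,230),6); st()
E
```

```text
t 15.72 pos [0.5093 0.2065 0.0563] yaw x -1.79 tilt [ 0.     0.001 -1.   ] F [-0.25 -0.55 -2.13] T [-0.04 -0.   -0.04] w 26.8 q [0.26 0.52 1.8  0.   0.83 0.29]
t 15.77 pos [0.5094 0.2065 0.0564] yaw x -1.79 tilt [ 0.     0.001 -1.   ] F [ 0.36 -0.11 -2.67] T [0.01 0.03 0.  ] w 26.5 q [0.26 0.52 1.8  0.   0.83 0.29]
t 15.82 pos [0.5093 0.2065 0.0564] yaw x -1.78 tilt [ 0.     0.001 -1.   ] F [-0.12 -0.44 -2.4 ] T [-0.03  0.03  0.02] w 26.7 q [0.26 0.52 1.8  0.   0.83 0.29]
```

View pics/w14.png

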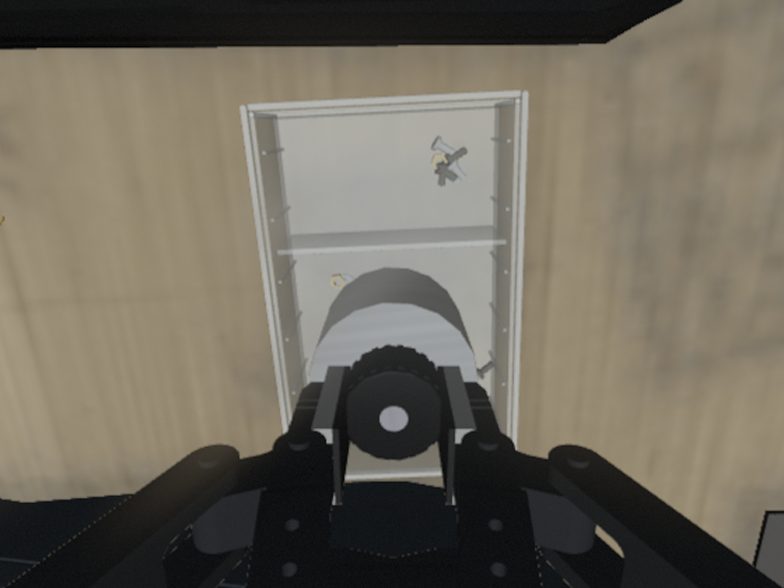

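View pics/s14.png

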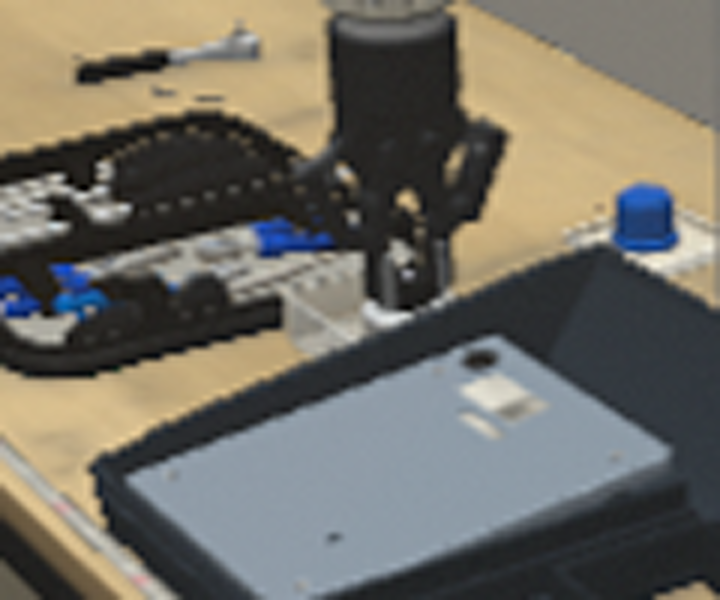

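Emit:
{"op": "carry_out", "data": {"steps": [[0, 0, 0, 0, 0, 0.5, 255], [0, 0, 0, 0, 0, 1.0, 255], [0, 0, 0, 0, 0, 1.5, 255], [0, 0, 0, 0, 0, 1.5, 255], [0, 0, 0, 0, 0, 1.5, 255]]}}

```text
clock: 16.23
eef_pos: [0.5096, 0.2066, 0.0558]
ee_rot: [-3.14, 0.049, -0.002]
wrist_force: [-2.4, -0.3, 7.2]
width: 0.0266
```

```bash
python3 - <<'E'
from h import *
o=st(); viewer.get_image("wrist"); st(); viewer.get_image("wrist"); st()
E
```

```text
t 16.23 pos [0.5096 0.2066 0.0558] yaw x -1.78 tilt [ 0.001  0.001 -1.   ] F [-2.42 -0.33  7.23] T [-0.05  0.4   0.05] w 26.6 q [0.26 0.52 1.8  0.   0.82 0.29]
t 16.28 pos [0.5096 0.2066 0.0558] yaw x -1.78 tilt [ 0.001  0.001 -1.   ] F [-2.33 -1.15  7.02] T [-0.11  0.4   0.02] w 26.3 q [0.26 0.52 1.8  0.   0.82 0.29]
t 16.33 pos [0.5096 0.2066 0.0558] yaw x -1.78 tilt [ 0.001  0.001 -1.   ] F [-1.96 -1.15  6.72] T [-0.09  0.37 -0.01] w 26.4 q [0.26 0.52 1.8  0.   0.82 0.29]
```

Emit:
{"op": "carry_out", "data": {"steps": [[0, 0, 0, 0, 0, 0.3, 200], [0, 0, 0, 0, 0, 0.3, 150], [0, 0, 0, 0, 0, 0, 100], [0, 0, 0, 0, 0, 0, 90], [0, 0, 0, 0, 0, 0, 90], [0, 0, 0, 0, 0, 0, 90]]}}

```text
clock: 16.83
eef_pos: [0.5096, 0.2066, 0.0558]
ee_rot: [-3.14, 0.049, -0.002]
wrist_force: [0.4, -0.6, -0.0]
width: 0.055
```

```bash
python3 - <<'E'
from h import *
o=st(); p=viewer.get_image("wrist"); save(p,"w15.png",None,1.4); st()
E
```

```text
t 16.83 pos [0.5096 0.2066 0.0558] yaw x -1.78 tilt [ 0.001  0.001 -1.   ] F [ 0.39 -0.6  -0.03] T [ 0.01  0.03 -0.04] w 55.0 q [0.26 0.52 1.8  0.   0.82 0.29]
t 16.88 pos [0.5096 0.2066 0.0558] yaw x -1.78 tilt [ 0.001  0.001 -1.   ] F [-0.49 -0.27  0.51] T [ 0.02 -0.02 -0.01] w 55.1 q [0.26 0.52 1.8  0.   0.82 0.29]
```

View pics/w15.png

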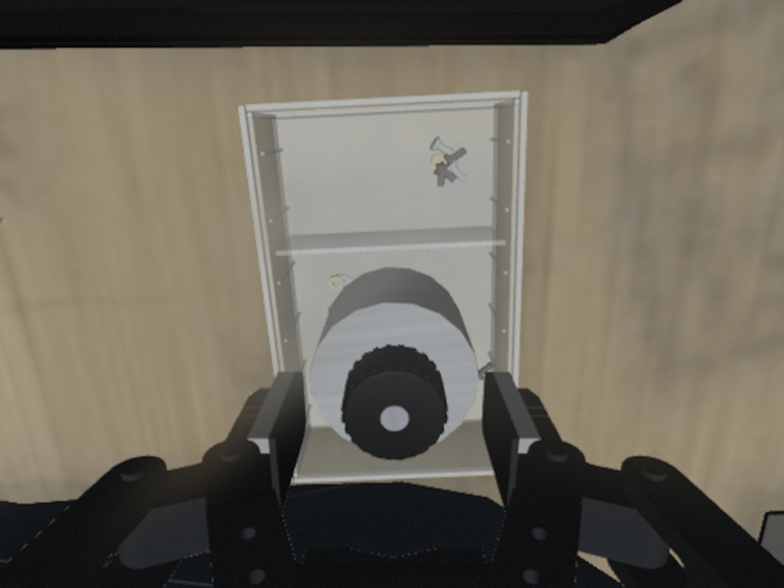

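The can stands free in the bay, with both pads clear of the knob at about (394, 415). Next I lift straight up and back off.

Emit:
{"op": "carry_out", "data": {"steps": [[0, 0, 0, 0, 0, -8, 90], [0, 0, 0, 0, 0, -20, 90], [0, 0, 0, 0, 0, -40, 90], [0, 0, 0, 0, 0, -75, 90], [0, 0, 0, 0, 0, -110, 90], [0, 0, 0, 0, 0, -150, 90], [0, 0, 0, 0, 0, -190, 90], [0, 0, 0, 0, 15, -220, 90], [0, 0, 0, 0, 45, -230, 90], [0, 0, 0, 0, 80, -230, 90], [0, 0, 0, 0, 100, -230, 90], [0, 0, 0, 0, 100, -230, 90], [0, 0, 0, 0, 100, -230, 90], [0, 0, 0, 0, 100, -230, 90]]}}

```text
clock: 18.05
eef_pos: [0.5062, 0.1068, 0.2859]
ee_rot: [-3.14, 0.05, -0.002]
wrist_force: [-0.4, -0.5, 0.2]
width: 0.0552
```

```bash
python3 - <<'E'
from h import *
viewer.get_image("wrist"); o=st(); p=viewer.get_image("wrist"); o=st(); save(p,"w16.png",None,1.4); c=cam(p,o)
np.savez("w16.npz",K=c[0],R=c[1],t=c[2],f=p["frame"])
print(proj(c,[[.5095,.2064,.065],[.5095,.2064,.044]])*1.4, [(np.round(np.array(d["box"])*1.4).tolist(),round(d["p"],2)) for d in nets.search_frame(p,"parts_tray")])
p=viewer.get_image("scene"); save(p,"s16.png",None,1.4); save(p,"s16c.png",(240,190,360,290),6)
E
```

```text
t 18.1 pos [0.5062 0.1072 0.2858] yaw x -1.76 tilt [ 0.001  0.002 -1.   ] F [-0.96  0.49 -0.16] T [-0.    0.02 -0.02] w 55.5 q [0.07 0.2  1.62 0.   1.32 0.1 ]
t 18.15 pos [0.5062 0.1073 0.2856] yaw x -1.73 tilt [ 0.001  0.001 -1.   ] F [ 0.13 -0.31 -0.32] T [0.05 0.05 0.04] w 55.5 q [0.07 0.2  1.62 0.   1.32 0.1 ]
[[395.40135856  95.3692055 ]
 [395.2359715   97.11412664]] [([328.0, 0.0, 453.0, 164.0], 0.83)]
```

View pics/w16.png

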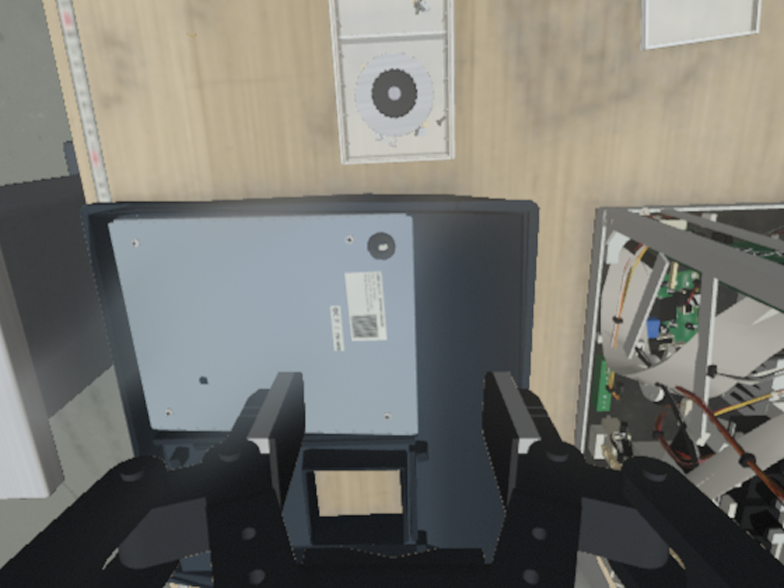

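View pics/s16.png

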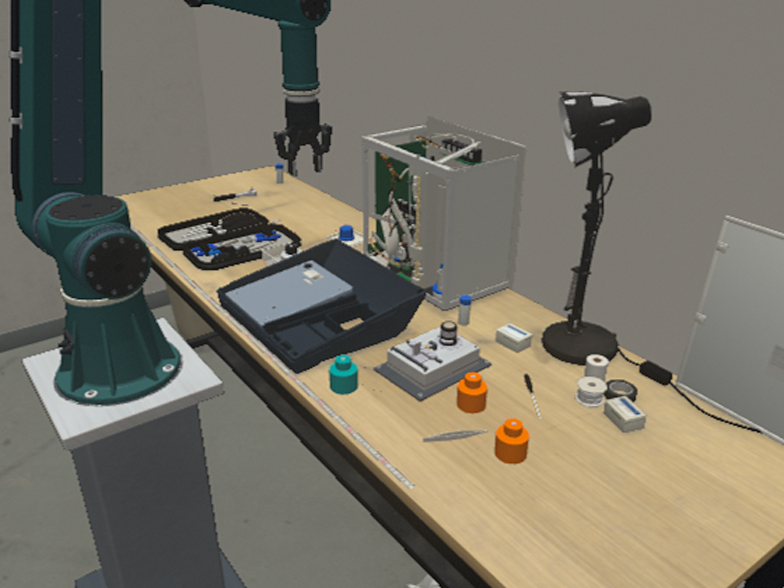

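View pics/s16c.png

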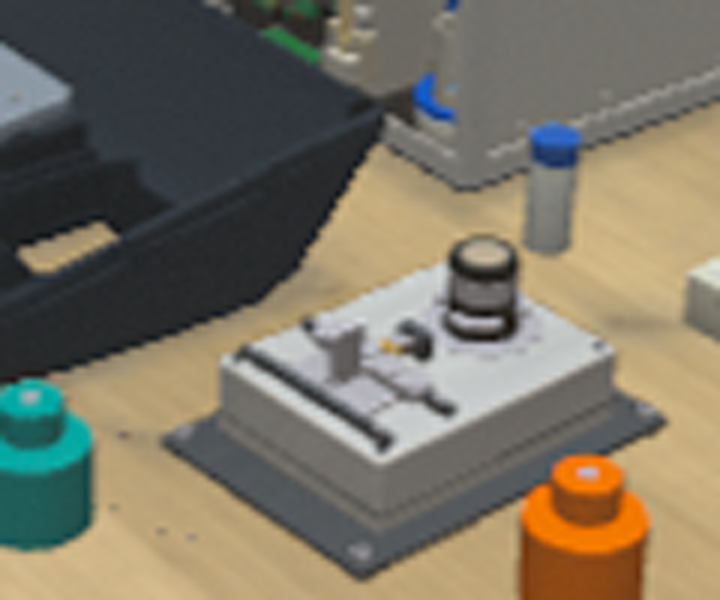

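```bash
python3 - <<'E'
from h import *
d=np.load("w16.npz"); c=(d["K"],d["R"],d["t"]); print("knob",onz(c,(394/1.4,93.5/1.4),.065))
print(ctrl.sign_off()); st()
E
```

```text
knob [0.50861705 0.20756801 0.065     ]
the job is handed in; nothing more can be done
None
the job is handed in; nothing more can be done
```

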